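Fit the spare conveyor roller from behind the lubricants

ROBOT

A 6-joint arm with a two-finger parallel gripper is mounted at the origin on the work surface. World frame = base frame: x ahead of the robot, y to its left, z up, the work surface at z = 0. Lengths are in mm, angles in rad, forces in N, time in s.
With the tool pointing down it reaches from about 275 to 750 mm from the base axis. Payload 10.2 kg.
Tool frame: the origin (TCP) lies midway between the tips of the shut fingers; the grasp point (between the pads) lies 19 mm behind it; y points along the fingers, z is the direction in which the jaws open and shut, and the axes are right-handed (so a half turn about y gives the same grasp; the last joint's range is limited). The gripper opens to 85 mm and grips with 20 to 120 N. Pads are 22 mm wide; open, the fingers measure 114 mm over their backs; the gripper's body (76 mm by 85 mm) begins 54 mm behind the grasp point. The pads swing forward as they close: fully open they stand 13 mm farther back than shut.
Start: joints at [1.117, 0.313, 1.498, -0, 1.331, -0.223], TCP at [120.11, 511.082, 231.294] pointing down, gripper open.
Joint ranges: [-2.94, 2.94], [-0.97, 2.17], [0.19, 2.56], [-1.23, 4.37], [0.02, 3.11], [-2.88, 2.88]. Speed limits (rad/s): [2.39, 2.39, 3.01, 3.14, 3.14, 3.14].

INTERFACE

Orientations are given as a unit quaternion [w, x, y, z].
In Python, from rig import ctrl gives the robot as it stands.
- The arm moves only by the shell command python3 -m inch 'ROWS' [OPENING] [FORCE]. ROWS is JSON, one flat list of numbers, 6 for each row, row after row: the shift along the tool's x, y, z in cm, then the turn, a rotation vector about the tool's x, y, z in rad. A call has 1 to 8 rows; each row is the pose to reach, as a shift and turn from the pose commanded when the call began, along the tool's axes at that moment; what a row does not reach only later rows make up. A row lasts 1/12 s, in which the tool goes at most 41.7 mm and 7.16 degrees, less where a joint would pass 70% of its speed; a pose out of reach is approached as far as the arm can. A call with a gripper value outside its range is refused whole. OPENING is the gripper command: -1 is fully open, 1 is shut, values between are in proportion, set as the call begins (- or left out, the last holds). The fingers move at their own pace and stop on an object; FORCE is the grip in N (left out, the last holds). Time passes only in rows, so rows that repeat a pose let the fingers close. It gives the time, the measured TCP pose, the force and the opening at its end, in the units of the state.
- ctrl.sense(): the state, without advancing time (a new reading comes with each control period).
- ctrl.capture(name): name is "side" or "top"; returns the picture (420x560x3 uint8, red, green, blue); there is no depth.
- ctrl.get_calibration(name): a dict with "fx", "fy", "cx", "cy" (pixels), "k1" (the pictures are not rectified: a ray, as slopes to the right and down, at radius r is drawn at 1 + k1 r^2 times it, then the intrinsics apply), "world_to_cam" (4x4, takes a point from world to camera coordinates). Camera axes: x right, y down, z forward; pixel columns grow to the right and rows downward; lengths in mm; the calibration is good to about 2 mm. A picture is of the moment at which its call begins. get_calibration takes no time and is no camera call.
- ctrl.finish_job(): hands the job in, once; it reports no verdict.
Trained networks look in the newest picture that a camera, given by its name, has taken for a name from the list of things; names that differ only in an ending like _2 or _b are one class to them, and where a whole thing is asked for, a point or a joint stands for the part that bears it (a point fixed in the world has none). Each returns a list of dicts, best first, with "score" (0 to 1); they miss things now and then, are a little off and sometimes report something else, mostly with a low value. They report only what shows in the picture. A call takes as long as a camera call.
- ctrl.search_frame(thing, camera): "uv" ([column, row] in pixels, amid what is visible of it).
The state is a dict: "time_s": time; "joints": joint angles; "dq": joint speeds; "tau": joint torques, N m; "eef_pos": TCP position; "ee_rot": TCP orientation; "force": force on the tool from outside, world axes, zero at the start; "wrist_torque": the same for the moment, N m; "grip_width": opening from 0.0 (shut) to 1.0 (fully open).
Only numpy, scipy, OpenCV 4.12 (cv2) and the standard library are available. Lean on these libraries where they do the work, as an engineer would, in place of code of your own. Each camera call takes 0.05 s, during which the arm holds its last target.

TASK

Fit the spare roller into the empty slots of the roller track. It lies in the spares tray behind the spray can, the bottle and the tub, so first stand all three of these on the black rubber mat, then take the roller out and lower it into the two empty slots so that its axle sits fully home in both. Then stand each of the three back on the yellow-ringed place in the tray that it came from; keep them upright, set everything down rather than dropping it, and leave the bearing and the screw box in the tray where they are.

Things in the scene. Friction and masses are not known exactly. Their poses are not given: they have to be found in the camera images.
- spray_center (a point): Spray can, blue with a white band and white cap; upright cylinder 54 mm in diameter (straight blue wall up to 104 mm above its base), 131 mm tall in all. The point is on its axis, 65 mm above its base; z is its axis. It starts on one of the tray's three ringed places; which one varies. 0.2 to 0.35 kg.
- bottle_center (a point): Bottle, white with a broad green band and green cap; straight wall 56 mm in diameter up to 94 mm above its base, then a shoulder and a 30 mm cap, 125 mm tall in all. The point is on its axis, 62.5 mm above its base; z is its axis. Starts on one of the tray's ringed places.
- tub_center (a point): Grease tub, orange with a black lid rim; straight cylinder 64 mm in diameter, 100 mm tall (closed, lid flush with the wall). The point is on its axis, 50 mm above its base; z is its axis. Starts on one of the tray's ringed places.
- roller_center (a point): Spare roller: bare aluminium tube 40 mm in diameter, 200 mm long, black end caps, 12 mm steel axle sticking out 25 mm at each end. The point is its centre; y is its axis (it may turn about it). Lies level in two saddles in the tray, tube underside 12 mm above the work surface; the standing things are 8 to 14 mm in front of it. 0.36 to 0.5 kg; grip across the tube at mid-length.
- tray: Spares tray, dark steel, fixed: 220 (x) by 300 (y) mm, floor 4 mm thick, walls 4 mm thick, 22 mm high. Origin at the centre of its underside, on the work surface; x points away from the robot. Yellow-ringed places at x = -60 mm, y = -95, 0, +95 mm; roller saddles (20 mm high) at x = 0, y = -48, +48 mm; bearing and screw box at x = +75 mm.
- mat: Lay-down mat, black ribbed rubber, fixed: 240 (x) by 220 (y) mm, 3 mm thick. Origin at the centre of its underside, on the work surface. It lies to the left or the right of the tray, the roller track on the other side.
- track_seat (a point): Empty middle station of the fixed roller track (cream side plates, a like roller, fixed, 100 mm to either side). The point is the centre of a fully seated roller, 79 mm above the work surface; y is its axis. Plates: 6 mm thick, 218 mm apart inside, top 101 mm above the work surface; in each an open slot 15 mm wide, bottom 73 mm above the work surface, upper 18 mm flared to 36 mm.
- bearing_center (a point): Bystander: grey pillow-block bearing with cream foot, 30 by 86 mm, 52 mm high, loose in the back of the tray; to be left alone. The point is half-way up. It may have changed places with the screw box.
- screwbox_center (a point): Bystander: small cardboard box with a red band, 46 by 78 by 34 mm, loose in the back of the tray; to be left alone. The point is its centre.

How it is judged (in metres and radians):
On the way, in this order (a step that is already met when the one before it is completed fails the run):
1. spray can, bottle and tub all stand upright on the mat while the roller still lies in the tray (x of spray_center in the frame of mat between -0.12 and 0.12 m and y of spray_center in the frame of mat between -0.11 and 0.11 m and height (world z) of spray_center below 0.074 m and angle between each of spray_center, bottle_center, tub_center's own z axis and vertical below 0.15 rad and x of bottle_center in the frame of mat between -0.12 and 0.12 m and y of bottle_center in the frame of mat between -0.11 and 0.11 m and height (world z) of bottle_center below 0.0715 m and x of tub_center in the frame of mat between -0.12 and 0.12 m and y of tub_center in the frame of mat between -0.11 and 0.11 m and height (world z) of tub_center below 0.059 m and distance of roller_center from where it was at the start of the episode below 0.02 m), for 0.2 s.
2. the roller lies with its axle home in both empty slots of the track (x of roller_center in the frame of track_seat between -0.006 and 0.006 m and y of roller_center in the frame of track_seat between -0.013 and 0.013 m and z of roller_center in the frame of track_seat between -0.005 and 0.005 m and angle between the y axis of roller_center and the y axis of track_seat, either way round below 0.06 rad), for 0.2 s.
At the end, for the whole second after the job is handed in: Roller axle at the bottom of both empty slots (centre within 6 mm across, 13 mm along, 5 mm in height of the seat, axis within 0.06 rad); spray can, bottle and tub each upright (0.15 rad) within 15 mm of where they stood at the start; all released and at rest (all of step 2 and distance of each of spray_center, bottle_center, tub_center from where it was at the start of the episode below 0.015 m and angle between each of spray_center, bottle_center, tub_center's own z axis and vertical below 0.15 rad and linear speed of each of spray, bottle, tub, roller below 0.02 m/s); the robot touches nothing.
It fails at once if the spray can, the bottle or the tub is tipped more than 40 degrees (angle between any of spray_center, bottle_center, tub_center's own z axis and vertical above 0.7 rad).
It fails at once if the bearing or the screw box is shifted more than 25 mm (distance of any of bearing_center, screwbox_center from where it was at the start of the episode above 0.025 m).
It fails at once if a handled thing is dropped (falls free of the fingers faster than 0.75 m/s, about 3 cm) ((linear speed of spray above 0.75 m/s and contact force between the fingers and spray below 0.01 N) or (linear speed of bottle above 0.75 m/s and contact force between the fingers and bottle below 0.01 N) or (linear speed of tub above 0.75 m/s and contact force between the fingers and tub below 0.01 N) or (linear speed of roller above 0.75 m/s and contact force between the fingers and roller below 0.01 N)).
It also fails if it takes over 144 s, if anything falls off the work surface, if the arm or the gripper's body presses on something with over 40 N, if the wrist force passes 120 N, or if a joint passes its speed limit or range.

## Working session

There is one attempt and no reset: what is moved stays moved. The work goes in short steps, Python scripts to look and compute and a shell command to move; the robot and the scene stay as the last step left them, time stands still between calls to the robot, and variables do not carry over. Pictures are saved under pics/ and viewed, and the job is handed in when it is done.

```bash
ls; mkdir -p pics
cat > h.py <<'E'
import numpy as np,cv2,json
from rig import ctrl
def snap(cam,name):
    im=ctrl.capture(cam); cv2.imwrite(f'pics/{name}.png',im[:,:,::-1]); return im
E
python3 - <<'E'
from h import *
s=ctrl.sense(); print({k:np.round(v,3).tolist() for k,v in s.items()})
for c in('side','top'):
    snap(c,c+'0'); k=ctrl.get_calibration(c); print(c,{a:np.round(b,3).tolist() for a,b in k.items()})
E
```

```text
pics
{'time_s': 0.0, 'joints': [1.117, 0.313, 1.498, 0.0, 1.331, -0.223], 'dq': [0.0, -0.0, -0.001, 0.001, -0.0, 0.0], 'tau': [0.001, -41.226, -25.975, -0.0, 0.004, 0.0], 'eef_pos': [119.99, 510.827, 230.717], 'ee_rot': [-0.702, 0.703, -0.082, 0.081], 'force': [0.009, 0.45, -0.116], 'wrist_torque': [0.011, -0.04, -0.022], 'grip_width': 0.999}
side {'fx': 427.605, 'fy': 427.605, 'cx': 278.126, 'cy': 211.27, 'k1': -0.1, 'world_to_cam': [[0.848, -0.529, 0.011, -501.157], [-0.39, -0.639, -0.663, 286.87], [0.358, 0.558, -0.749, 1084.84], [0.0, 0.0, 0.0, 1.0]]}
top {'fx': 381.897, 'fy': 381.897, 'cx': 276.619, 'cy': 217.831, 'k1': -0.014, 'world_to_cam': [[0.024, -1.0, 0.007, -14.51], [-0.988, -0.025, -0.152, 594.087], [0.152, -0.003, -0.988, 1011.228], [0.0, 0.0, 0.0, 1.0]]}
```

View pics/side0.png

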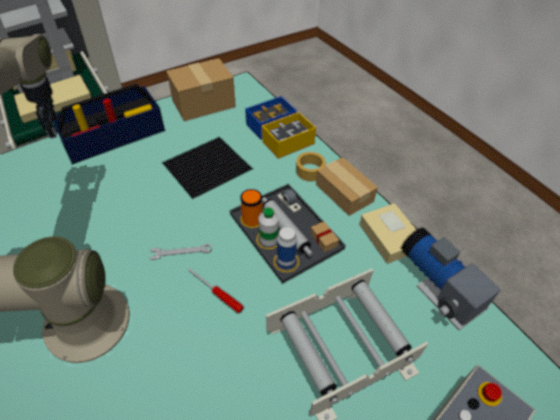

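View pics/top0.png

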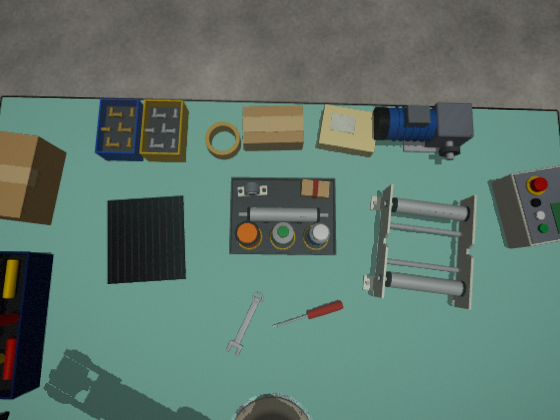

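The top picture shows the tray at pixels (231–336, 178–255), with the tub, bottle and can at about (248,234), (283,233) and (318,234). The mat is at about (146,240) and the track at about (425,248), with its empty middle station between two fixed rollers. I'll zoom in next.

```bash
cat >> h.py <<'E'
from scipy.optimize import brentq,least_squares
def proj(cam,P):
    k=ctrl.get_calibration(cam); P=np.atleast_2d(P); T=np.array(k['world_to_cam'])
    c=P@T[:3,:3].T+T[:3,3]; d=np.array([k['k1'],0,0,0,0.])
    s=c[:,:2]/c[:,2:]; s=s*(1+k['k1']*(s**2).sum(1,keepdims=True))
    return s*[k['fx'],k['fy']]+[k['cx'],k['cy']]
def ray(cam,uv,z):
    k=ctrl.get_calibration(cam); K=np.array([[k['fx'],0,k['cx']],[0,k['fy'],k['cy']],[0,0,1]])
    s=cv2.undistortPoints(np.array(uv,float).reshape(-1,1,2),K,np.array([k['k1'],0,0,0,0.]))[:,0]
    T=np.array(k['world_to_cam']);R=T[:3,:3];o=-R.T@T[:3,3]
    d=np.c_[s,np.ones(len(s))]@R
    return o+d*((z-o[2])/d[:,2])[:,None]
def crop(src,name,x0,y0,x1,y1,f):
    im=cv2.imread(f'pics/{src}.png')[y0:y1,x0:x1]
    cv2.imwrite(f'pics/{name}.png',cv2.resize(im,None,fx=f,fy=f,interpolation=cv2.INTER_CUBIC))
E
python3 - <<'E'
from h import *
crop('top0','c_tray',220,165,350,265,6)
crop('top0','c_track',360,180,490,315,4)
crop('side0','c_side',220,170,360,290,5)
for n in 'spray_center bottle_center tub_center roller_center tray mat bearing_center screwbox_center track_seat'.split():
    for c in('top','side'):
        try:r=ctrl.search_frame(n,c)
        except Exception as e: r=[];print(e)
        print(n,c,[(np.round(a['uv'],1).tolist(),round(a['score'],2)) for a in r[:2]])
E
```

```text
spray_center top [([317.3, 231.5], 0.58)]
spray_center side [([285.8, 247.2], 0.7)]
bottle_center top [([285.2, 231.7], 0.72)]
bottle_center side [([269.2, 227.6], 0.82), ([323.2, 233.9], 0.51)]
tub_center top [([247.1, 231.7], 0.58)]
tub_center side [([251.6, 204.9], 0.72)]
roller_center top [([317.1, 234.4], 0.64), ([287.1, 212.1], 0.63)]
roller_center side [([289.7, 225.3], 0.78)]
tray top [([283.5, 208.7], 0.95)]
tray side [([297.0, 253.5], 0.58)]
mat top [([145.7, 241.0], 0.83), ([284.9, 215.3], 0.67)]
mat side [([207.1, 169.3], 0.94)]
bearing_center top [([252.2, 188.4], 0.81)]
bearing_center side [([288.6, 201.0], 0.75), ([284.9, 249.2], 0.72)]
screwbox_center top [([311.4, 187.2], 0.69)]
screwbox_center side [([324.6, 233.9], 0.82)]
track_seat top [([427.3, 262.0], 0.78), ([318.9, 233.3], 0.71)]
track_seat side [([325.2, 342.4], 0.61)]
```

View pics/c_tray.png

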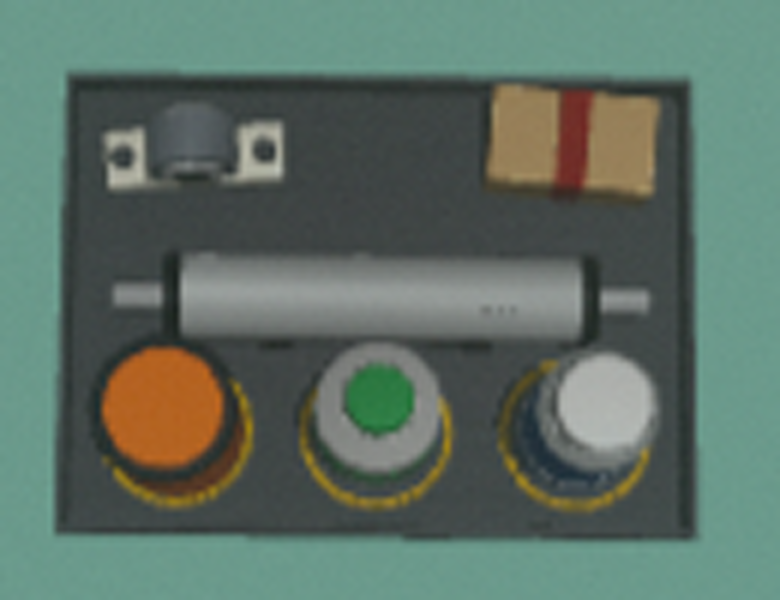

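View pics/c_track.png

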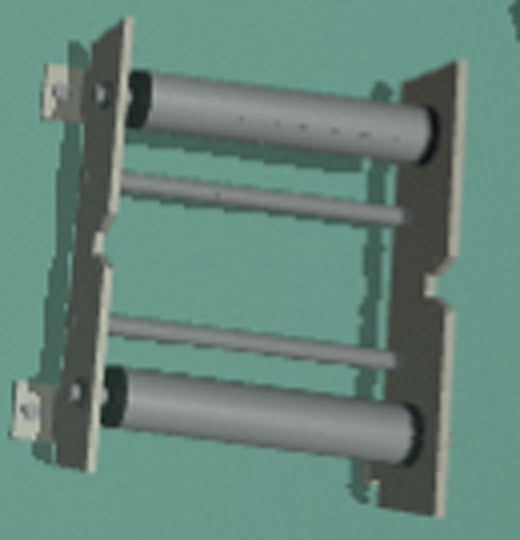

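View pics/c_side.png

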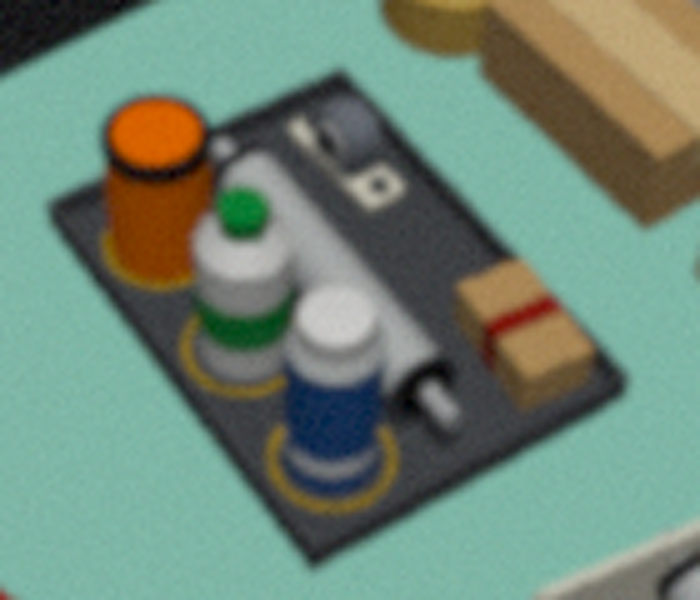

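Run:
```python
from h import *
def T(l,f,x0,y0): return (np.array(l,float)+.5)/f-.5+[x0,y0]
t=lambda l:T(l,6,220,165)
c=ray('top',t([(70,75),(690,80),(693,537),(57,533)]),22);print('tray corners',c.round(0).tolist())
print('sides',[np.linalg.norm(c[i]-c[i-1]).round(0) for i in range(4)],'centre',c.mean(0).round(1))
v=(c[0]+c[3]-c[1]-c[2]);print('yaw y-axis',np.degrees(np.arctan2(-v[0],v[1])));v=c[0]+c[1]-c[2]-c[3];print('yaw x',np.degrees(np.arctan2(v[1],v[0])))
for n,p,z in(('tub',(163,406),104),('bottle',(379,398),129),('spray',(605,403),135)):print(n,ray('top',t([p]),z).round(1))
r=ray('top',t([(163,295),(600,300),(113,295),(650,300)]),32);print('roller',r.round(1).tolist(),np.linalg.norm(r[0]-r[1]),np.linalg.norm(r[2]-r[3]),(r[0]+r[1])/2,(r[2]+r[3])/2)
k=lambda l:T(l,4,360,180)
c=ray('top',k([(128,17),(92,472),(439,517),(462,60)]),101);print('plates',c.round(0).tolist(),[np.linalg.norm(c[i]-c[i-1]).round(0) for i in range(4)],c.mean(0))
for a,b in((c[0],c[1]),(c[3],c[2])): v=a-b;print(np.degrees(np.arctan2(v[1],v[0])))
s=ray('top',k([(99,243),(432,286)]),73);v=s[0]-s[1];print('slots',s.round(1).tolist(),s.mean(0),np.linalg.norm(v),np.degrees(np.arctan2(-v[0],v[1])))
# fixed rollers
r=ray('top',k([(130,97),(435,135),(104,396),(420,434)]),79);print('rollers',r.round(0).tolist(),r.mean(0))
for a,b in((0,1),(2,3)):
  v=r[a]-r[b];print(np.linalg.norm(v),np.degrees(np.arctan2(-v[0],v[1])))
m=ray('top',[(107.5,198.5),(183.5,196),(185.5,279.5),(108,283.5)],3);print('mat',m.round(0).tolist(),m.mean(0))
```

```text
tray corners [[713.0, 133.0, 22.0], [718.0, -164.0, 22.0], [500.0, -166.0, 22.0], [494.0, 130.0, 22.0]]
sides [np.float64(219.0), np.float64(297.0), np.float64(219.0), np.float64(296.0)] centre [606.3 -16.6  22. ]
yaw y-axis 1.0274104367039762
yaw x 0.6273869685724061
tub [[545.5  76.9 104. ]]
bottle [[548.3 -15.9 129. ]]
spray [[ 547.8 -110.7  135. ]]
roller [[605.8, 84.1, 32.0], [608.6, -120.4, 32.0], [605.2, 107.5, 32.0], [609.2, -143.8, 32.0]] 204.51510991825046 251.3279538125519 [607.20535282 -18.11717775  32.        ] [607.20673661 -18.15254305  32.        ]
plates [[685.0, -304.0, 101.0], [387.0, -275.0, 101.0], [364.0, -496.0, 101.0], [662.0, -527.0, 101.0]] [np.float64(224.0), np.float64(300.0), np.float64(223.0), np.float64(300.0)] [ 524.24859956 -400.46043237  101.        ]
-5.627784657751708
-5.92210380566861
slots [[536.2, -289.8, 73.0], [512.7, -513.3, 73.0]] [ 524.46908186 -401.51614074   73.        ] 224.70301421882417 -6.0013067402458775
rollers [[635.0, -311.0, 79.0], [614.0, -518.0, 79.0], [435.0, -290.0, 79.0], [415.0, -497.0, 79.0]] [ 524.84973833 -403.84062921   79.        ]
207.6375468431696 -5.746068679142894
208.79061037953102 -5.499456894515239
mat [[645.0, 492.0, 3.0], [658.0, 272.0, 3.0], [419.0, 252.0, 3.0], [403.0, 468.0, 3.0]] [531.25725073 370.87194344   3.        ]
```

```bash
cat >> h.py <<'E'
from scipy.spatial.transform import Rotation as Ro
def R_():
    q=ctrl.sense()['ee_rot'];return Ro.from_quat([q[1],q[2],q[3],q[0]])
def go(target,yaw=0):
    """prints tool shift cm & rotvec to have z tool at world yaw (z=+X), tool y down"""
    s=ctrl.sense();R=R_()
    G=Ro.from_euler('z',yaw,degrees=True)*Ro.from_matrix(np.array([[0,0,1],[-1,0,0],[0,-1,0.]]))
    print('pos',np.round(s['eef_pos'],1),'shift cm',(R.inv().apply(np.array(target)-s['eef_pos'])/10).round(2),'rot',(R.inv()*G).as_rotvec().round(3),'F',np.round(s['force'],1),'g',round(float(s['grip_width']),3),'t',round(s['time_s'],2))
E
python3 - <<'E'
from h import *
print(R_().as_matrix().round(3)); go([545.5,77.5,230]); 
G=Ro.from_matrix(np.array([[0,0,-1],[1,0,0],[0,-1,0.]])); print((R_().inv()*G).as_rotvec())
print(ctrl.sense()['joints'])
E
```

```text
[[ 0.973  0.     0.229]
 [-0.229 -0.     0.973]
 [ 0.    -1.    -0.   ]]
pos [120.1 511.1 231.3] shift cm [ 51.33   0.13 -32.48] rot [0.   1.34 0.  ] F [-1.1 -0.1 -0.5] g 1.002 t 1.0
[ 2.72434065e-05 -1.80156363e+00 -1.09477672e-05]
[ 1.11660465e+00  3.12925027e-01  1.49768877e+00 -1.77751682e-05
  1.33099769e+00 -2.23420150e-01]
```

```bash
python3 -m inch '[3.2,0,-2.03,0,0.085,0, 6.4,0,-4.06,0,0.17,0, 9.6,0,-6.1,0,0.255,0, 12.8,0,-8.1,0,0.34,0, 16,0,-10.15,0,0.42,0, 19.2,0,-12.2,0,0.5,0, 22.4,0,-14.2,0,0.59,0, 25.6,0,-16.2,0,0.67,0]' -1 40; python3 -c "
from h import *; go([545.5,77.5,190])"
```

```text
time_s: 1.67
eef_pos: [333.2, 293.3, 231.5]
ee_rot: [0.636, -0.636, 0.309, -0.309]
force: [0.2, 0.3, 0.5]
grip_width: 1.0
pos [333.2 293.3 231.5] shift cm [30.08  4.16  3.37] rot [-0.001  0.666 -0.   ] F [0.2 0.3 0.5] g 1.0 t 1.67
```

```bash
python3 -m inch '[3.8,0.5,0.42,0,0.085,0, 7.5,1,0.84,0,0.17,0, 11.3,1.5,1.26,0,0.25,0, 15,2,1.7,0,0.33,0, 18.8,2.5,2.1,0,0.42,0, 22.5,3,2.5,0,0.5,0, 26.3,3.6,2.95,0,0.59,0, 30.1,4.16,3.37,0,0.666,0]'; python3 -c "
from h import *; go([545.5,77.5,60])"
```

```text
time_s: 2.33
eef_pos: [546.7, 78.2, 189.4]
ee_rot: [-0.5, 0.5, -0.5, 0.5]
force: [0.2, 1.5, -0.2]
grip_width: 0.999
pos [546.7  78.2 189.4] shift cm [ 0.07 12.94 -0.12] rot [-0.    -0.001 -0.   ] F [ 0.2  1.5 -0.2] g 0.999 t 2.33
```

```bash
python3 -m inch '[0,2.5,0,0,0,0, 0,5,-0.1,0,0,0, 0.07,6.5,-0.12,0,0,0, 0.07,7.4,-0.12,0,0,0, 0.07,7.4,-0.12,0,0,0]'; python3 -c "
from h import *; go([545.5,77.5,60]); snap('side','s1'); snap('top','t1')
crop('side','x',0,0,1,1,1) if 0 else crop('s1','s1c',190,110,350,290,4)"
```

```text
time_s: 2.75
eef_pos: [543.7, 79.1, 114.1]
ee_rot: [-0.5, 0.502, -0.5, 0.498]
force: [0.3, -0.4, 0.9]
grip_width: 1.002
pos [543.7  79.1 114.1] shift cm [0.16 5.41 0.2 ] rot [ 0.003  0.004 -0.   ] F [ 0.3 -0.4  0.9] g 1.002 t 2.75
```

View pics/s1c.png

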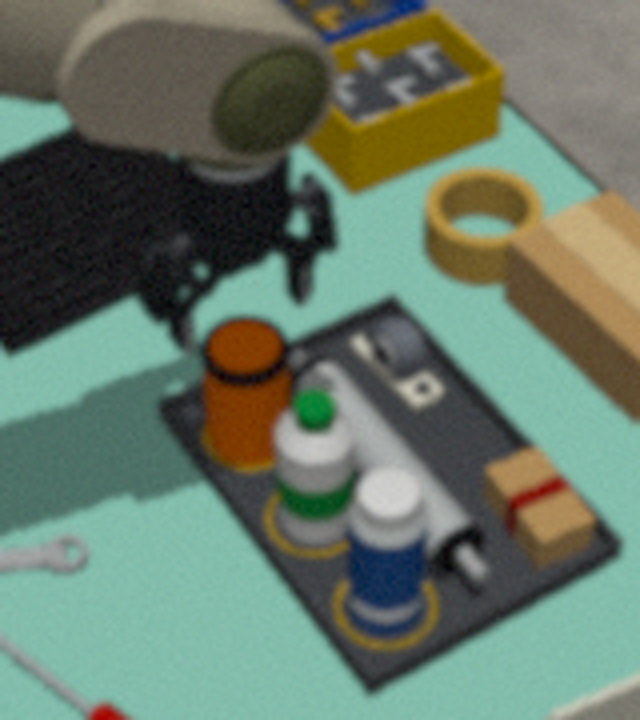

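View pics/t1.png

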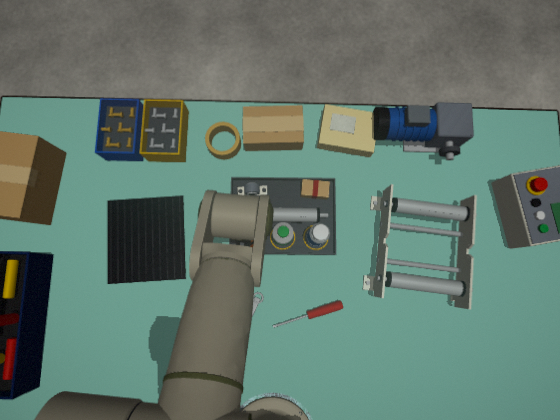

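The side view shows the tub at crop (245,395) between the two fingers, which are still above its rim. I'll descend, settle and then close.

```bash
python3 -m inch '[0,1.5,0,0,0,0, 0,3,0,0,0,0, 0,4.5,0,0,0,0, 0,5.4,0,0,0,0, 0,5.4,0,0,0,0, 0,5.4,0,0,0,0]'; python3 -c "
from h import *; go([545.5,77.5,60])"
```

```text
time_s: 3.35
eef_pos: [544.9, 79.2, 62.5]
ee_rot: [0.501, -0.501, 0.499, -0.499]
force: [-0.3, -0.0, 0.3]
grip_width: 1.0
pos [544.9  79.2  62.5] shift cm [0.17 0.25 0.06] rot [-0.001  0.004  0.   ] F [-0.3 -0.   0.3] g 1.0 t 3.35
```

```bash
python3 -m inch '[0,0,0,0,0,0, 0,0,0,0,0,0, 0,0,0,0,0,0, 0,0,0,0,0,0, 0,0,0,0,0,0, 0,0,0,0,0,0, 0,0,0,0,0,0, 0,0,0,0,0,0]' 1 40; python3 -c "
from h import *; go([545.5,77.5,60]);"
```

```text
time_s: 4.02
eef_pos: [544.9, 79.1, 62.9]
ee_rot: [0.501, -0.501, 0.498, -0.499]
force: [-1.8, 0.6, 6.2]
grip_width: 0.74
pos [544.9  79.1  62.9] shift cm [0.16 0.29 0.06] rot [-0.002  0.004  0.   ] F [-1.8  0.6  6.2] g 0.74 t 4.02
```

```bash
python3 -m inch '[0,-1,0,0,0,0, 0,-2.5,0,0,0,0, 0,-4,0,0,0,0, 0,-5.5,0,0,0,0, -1.5,-6,0,0,0,0, -4,-6,-0.2,0,0,0, -7.5,-6,-0.4,0,0,0, -11,-6,-0.6,0,0,0]'; python3 -c "
from h import *; go([527,444,115]);"
```

```text
time_s: 4.68
eef_pos: [537.7, 189.9, 122.3]
ee_rot: [0.501, -0.501, 0.499, -0.499]
force: [0.2, -0.0, -3.7]
grip_width: 0.744
pos [537.7 189.9 122.3] shift cm [-25.41   0.73  -1.01] rot [-0.     0.002 -0.   ] F [ 0.2 -0.  -3.7] g 0.744 t 4.68
```

```bash
python3 -m inch '[-3.6,0,-0.1,0,0,0, -7.2,0,-0.3,0,0,0, -10.8,0,-0.4,0,0,0, -14.4,0,-0.6,0,0,0, -18,0,-0.7,0,0,0, -21.4,0,-0.8,0,0,0, -24,0,-1,0,0,0, -25.4,0,-1,0,0,0]'; python3 -m inch '[0,1.5,0,0,0,0, 0,3,0,0,0,0, 0,4,0,0,0,0, 0,5,0,0,0,0, 0,5,0,0,0,0, 0,5,0,0,0,0]';  python3 -c "
from h import *; go([527,444,62]);"
```

```text
time_s: 5.35
eef_pos: [525.5, 446.1, 121.7]
ee_rot: [-0.502, 0.502, -0.499, 0.498]
force: [0.1, -0.8, -3.5]
grip_width: 0.742
time_s: 5.85
eef_pos: [527.0, 442.8, 71.7]
ee_rot: [-0.501, 0.501, -0.499, 0.499]
force: [0.2, 0.4, -3.3]
grip_width: 0.739
pos [527.  442.8  71.7] shift cm [-0.12  0.97  0.  ] rot [0.    0.004 0.   ] F [ 0.2  0.4 -3.3] g 0.739 t 5.85
```

```bash
python3 -m inch '[0,0.3,0,0,0,0, 0,0.6,0,0,0,0, 0,0.8,0,0,0,0, 0,0.9,0,0,0,0, 0,0.95,0,0,0,0, 0,0.95,0,0,0,0]';  python3 -c "
from h import *; go([527,444,62]);"
```

```text
time_s: 6.35
eef_pos: [526.9, 443.1, 62.3]
ee_rot: [0.501, -0.501, 0.499, -0.499]
force: [0.4, -0.3, -3.6]
grip_width: 0.741
pos [526.9 443.1  62.3] shift cm [-0.09  0.03  0.01] rot [-0.     0.004 -0.   ] F [ 0.4 -0.3 -3.6] g 0.741 t 6.35
```

```bash
python3 -m inch '[0,0.05,0,0,0,0, 0,0.1,0,0,0,0, 0,0.15,0,0,0,0, 0,0.15,0,0,0,0]';  python3 -c "
from h import *; go([527,444,62]);"
```

```text
time_s: 6.68
eef_pos: [527.1, 443.3, 62.1]
ee_rot: [0.501, -0.501, 0.499, -0.499]
force: [-3.0, -2.3, 4.9]
grip_width: 0.741
pos [527.1 443.3  62.1] shift cm [-0.07  0.01 -0.01] rot [-0.001  0.004 -0.001] F [-3.  -2.3  4.9] g 0.741 t 6.68
```

```bash
python3 -m inch '[0,0,0,0,0,0, 0,0,0,0,0,0, 0,0,0,0,0,0, 0,0,0,0,0,0, 0,0,0,0,0,0, 0,0,0,0,0,0]' -1;python3 -m inch '[0,-1.5,0,0,0,0, 0,-4,0,0,0,0, 0,-7.5,0,0,0,0, 0,-11,0,0,0,0, 1,-13,0,0,0,0, 4,-13,0.2,0,0,0, 7.5,-13,0.4,0,0,0, 11,-13,0.6,0,0,0]';  python3 -c "
from h import *; go([548,-16,190]);"
```

```text
time_s: 7.18
eef_pos: [527.0, 443.0, 60.6]
ee_rot: [-0.501, 0.501, -0.499, 0.499]
force: [-0.0, 0.8, 0.7]
grip_width: 1.001
time_s: 7.85
eef_pos: [533.1, 332.1, 190.9]
ee_rot: [0.501, -0.501, 0.499, -0.499]
force: [1.6, -0.2, 0.4]
grip_width: 0.997
pos [533.1 332.1 190.9] shift cm [34.82  0.08  1.31] rot [-0.001  0.005 -0.   ] F [ 1.6 -0.2  0.4] g 0.997 t 7.85
```

```bash
python3 -m inch '[4,0,0.1,0,0,0, 8,0,0.3,0,0,0, 12,0,0.4,0,0,0, 16,0,0.6,0,0,0, 20,0,0.7,0,0,0, 24,0,0.9,0,0,0, 28,0,1.1,0,0,0, 32,0,1.2,0,0,0]'; python3 -m inch '[1.8,0,0.1,0,0,0, 2.8,0,0.1,0,0,0, 2.8,1,0.1,0,0,0, 2.8,3,0.1,0,0,0, 2.8,4,0.1,0,0,0, 2.8,4,0.1,0,0,0]';  python3 -c "
from h import *; go([548,-16,61]);ctrl.capture('side');snap('top','t2')"
```

```text
time_s: 8.52
eef_pos: [546.5, 11.2, 191.0]
ee_rot: [0.501, -0.501, 0.499, -0.499]
force: [1.6, 0.8, 0.3]
grip_width: 1.001
time_s: 9.02
eef_pos: [546.5, -13.2, 148.0]
ee_rot: [-0.501, 0.502, -0.5, 0.497]
force: [-0.5, -0.6, 0.5]
grip_width: 1.001
pos [546.5 -13.2 148. ] shift cm [0.29 8.7  0.19] rot [ 0.005  0.006 -0.001] F [-0.5 -0.6  0.5] g 1.001 t 9.02
```

View pics/t2.png

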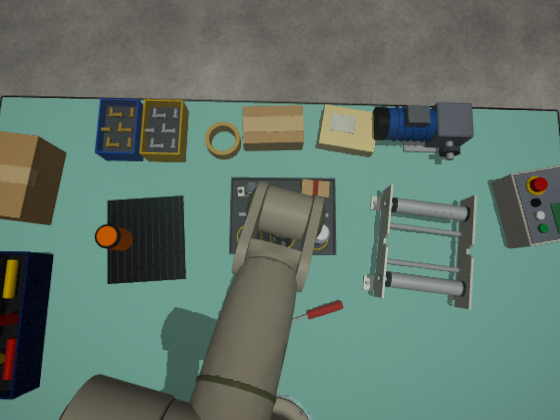

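The tub stands upright on the mat, its top at (107,236). I'll lower onto the bottle.

```bash
python3 -m inch '[0.2,1.5,0.1,0,0,0, 0.2,4,0.1,0,0,0, 0.2,6,0.1,0,0,0, 0.2,7.7,0.1,0,0,0, 0.2,8.6,0.1,0,0,0, 0.2,8.6,0.1,0,0,0, 0.2,8.6,0.1,0,0,0]';  python3 -c "
from h import *; go([548,-16,61]);print(ray('top',[[107,236]],103))"; python3 -m inch '[0,0,0,0,0,0, 0,0,0,0,0,0, 0,0,0,0,0,0, 0,0,0,0,0,0, 0,0,0,0,0,0, 0,0,0,0,0,0, 0,0,0,0,0,0, 0,0,0,0,0,0]' 1 40
```

```text
time_s: 9.7
eef_pos: [549.3, -16.7, 65.6]
ee_rot: [0.501, -0.501, 0.499, -0.499]
force: [0.1, 0.1, 0.2]
grip_width: 1.0
pos [549.3 -16.7  65.6] shift cm [-0.07  0.46 -0.13] rot [-0.001  0.004  0.   ] F [0.1 0.1 0.2] g 1.0 t 9.7
[[526.65505706 439.14023917 103.        ]]
time_s: 10.37
eef_pos: [549.1, -17.0, 65.9]
ee_rot: [0.501, -0.501, 0.499, -0.499]
force: [-2.9, -0.4, 5.2]
grip_width: 0.646
```

```bash
python3 -m inch '[0,-1,0,0,0,0, 0,-2.5,0,0,0,0, 0,-4,0,0,0,0, 0,-5.5,-0.2,0,0,0, -1.5,-6,-0.6,0,0,0, -4,-6,-1,0,0,0, -7.5,-6,-1.4,0,0,0, -11,-6,-1.8,0,0,0]';  python3 -m inch '[-3.7,0,-0.3,0,0,0, -7.4,0,-0.7,0,0,0, -11.1,0,-1,0,0,0, -14.8,0,-1.3,0,0,0, -18.5,0,-1.7,0,0,0, -22.2,0,-2,0,0,0, -25.5,0,-2.4,0,0,0, -27.8,0,-2.6,0,0,0]'; python3 -m inch '[0,1.5,0,0,0,0, 0,3,0,0,0,0, 0,4,0,0,0,0, 0,5,0,0,0,0, 0,5,0,0,0,0, 0,5,0,0,0,0]';  python3 -c "
from h import *; go([505,371,64.9]);"
```

```text
time_s: 11.03
eef_pos: [530.1, 93.9, 125.6]
ee_rot: [0.501, -0.5, 0.499, -0.5]
force: [0.0, 0.9, -2.8]
grip_width: 0.642
time_s: 11.7
eef_pos: [502.1, 373.9, 125.4]
ee_rot: [0.502, -0.501, 0.499, -0.498]
force: [-0.8, -0.1, -2.5]
grip_width: 0.647
time_s: 12.2
eef_pos: [503.4, 370.7, 74.9]
ee_rot: [-0.501, 0.501, -0.499, 0.499]
force: [0.1, 0.4, -1.9]
grip_width: 0.647
pos [503.4 370.7  74.9] shift cm [-0.03  1.    0.16] rot [0.    0.003 0.   ] F [ 0.1  0.4 -1.9] g 0.647 t 12.2
```

```bash
python3 -m inch '[0,0.3,0,0,0,0, 0,0.6,0,0,0,0, 0,0.8,0,0,0,0, 0,0.9,0,0,0,0, 0,0.95,0,0,0,0, 0,1.0,0,0,0,0, 0,1.05,0,0,0,0, 0,1.05,0,0,0,0]';  python3 -c "
from h import *; go([505,371,64.9]);"
```

```text
time_s: 12.87
eef_pos: [503.3, 371.1, 65.0]
ee_rot: [0.501, -0.501, 0.499, -0.499]
force: [-4.4, 0.4, 4.7]
grip_width: 0.648
pos [503.3 371.1  65. ] shift cm [0.01 0.01 0.17] rot [-0.     0.004 -0.   ] F [-4.4  0.4  4.7] g 0.648 t 12.87
```

```bash
python3 -m inch '[0,0,0,0,0,0, 0,0,0,0,0,0, 0,0,0,0,0,0, 0,0,0,0,0,0, 0,0,0,0,0,0, 0,0,0,0,0,0]' -1;python3 -m inch '[0,-1.5,0,0,0,0, 0,-4,0,0,0,0, 0,-7.5,0,0,0,0, 0,-11,0,0,0,0, 1,-13,0.1,0,0,0, 4,-13,0.4,0,0,0, 7.5,-13,0.8,0,0,0, 11,-13,1.2,0,0,0]'; python3 -m inch '[4,0,0.4,0,0,0, 8,0,0.7,0,0,0, 12,0,1,0,0,0, 16,0,1.4,0,0,0, 20,0,1.8,0,0,0, 24,0,2.1,0,0,0, 28,0,2.5,0,0,0, 32,0,2.8,0,0,0]'; python3 -c "
from h import *; go([548,-111,155]);"
```

```text
time_s: 13.37
eef_pos: [503.3, 370.9, 64.1]
ee_rot: [0.501, -0.501, 0.499, -0.499]
force: [-0.7, -0.5, 0.9]
grip_width: 1.001
time_s: 14.03
eef_pos: [515.5, 260.1, 194.4]
ee_rot: [0.502, -0.501, 0.499, -0.499]
force: [1.3, -0.3, 0.3]
grip_width: 0.996
time_s: 14.7
eef_pos: [544.8, -60.9, 194.4]
ee_rot: [0.501, -0.501, 0.499, -0.499]
force: [0.5, 0.9, -0.3]
grip_width: 1.001
pos [544.8 -60.9 194.4] shift cm [5.01 3.94 0.29] rot [-0.     0.004  0.   ] F [ 0.5  0.9 -0.3] g 1.001 t 14.7
```

```bash
python3 -m inch '[3,0,0.2,0,0,0, 4.9,0,0.3,0,0,0, 4.9,1,0.3,0,0,0, 4.9,3,0.3,0,0,0, 4.9,4,0.3,0,0,0, 4.9,4,0.3,0,0,0]';  python3 -c "
from h import *; go([548,-111,69]);snap('side','s3');crop('s3','s3c',190,110,350,290,4);snap('top','t3')"
```

```text
time_s: 15.2
eef_pos: [547.0, -106.8, 151.7]
ee_rot: [-0.501, 0.502, -0.5, 0.497]
force: [-0.3, 0.4, -0.5]
grip_width: 1.001
pos [ 547.  -106.8  151.7] shift cm [0.44 8.27 0.14] rot [ 0.004  0.004 -0.002] F [-0.3  0.4 -0.5] g 1.001 t 15.2
```

View pics/s3c.png

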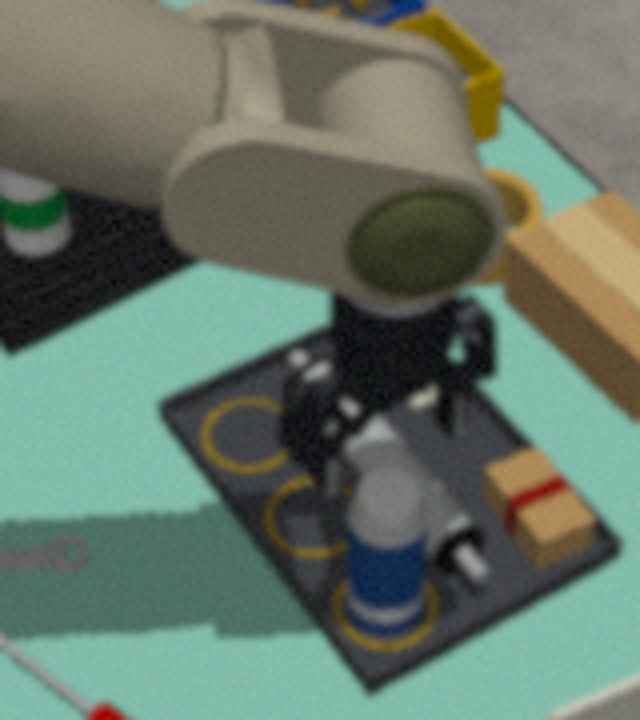

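View pics/t3.png

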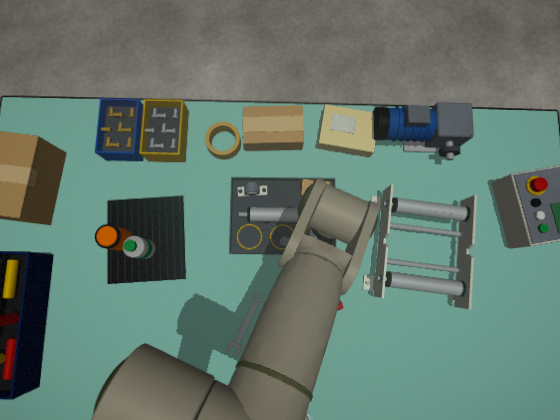

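The bottle stands on the mat, its cap at (130,246), and the fingers are above the can. Next I'll lower and grip it.

```bash
python3 -m inch '[0.3,1.5,0,0,0,0, 0.3,4,0,0,0,0, 0.3,6,0,0,0,0, 0.3,7.5,0,0,0,0, 0.3,8.0,0,0,0,0, 0.3,8,0,0,0,0, 0.3,8,0,0,0,0]';  python3 -c "
from h import *; go([548,-111,69])"; python3 -m inch '[0,0,0,0,0,0, 0,0,0,0,0,0, 0,0,0,0,0,0, 0,0,0,0,0,0, 0,0,0,0,0,0, 0,0,0,0,0,0, 0,0,0,0,0,0, 0,0,0,0,0,0]' 1 40
```

```text
time_s: 15.88
eef_pos: [548.8, -110.9, 75.4]
ee_rot: [0.501, -0.501, 0.498, -0.499]
force: [-0.1, -0.7, 0.4]
grip_width: 0.997
pos [ 548.8 -110.9   75.4] shift cm [ 0.01  0.64 -0.08] rot [-0.002  0.004  0.001] F [-0.1 -0.7  0.4] g 0.997 t 15.88
time_s: 16.55
eef_pos: [548.4, -111.1, 75.3]
ee_rot: [0.501, -0.501, 0.499, -0.499]
force: [-2.2, 0.6, 4.9]
grip_width: 0.618
```

```bash
python3 -m inch '[0,-1,0,0,0,0, 0,-2.5,0,0,0,0, 0,-4,0,0,0,0, 0,-5.5,0,0,0,0, -1.5,-6,0,0,0,0, -4,-6,-0.2,0,0,0, -7.5,-6,-0.3,0,0,0, -11,-6,-0.5,0,0,0]';  python3 -m inch '[-3.8,0,-0.1,0,0,0, -7.8,0,-0.2,0,0,0, -11.8,0,-0.3,0,0,0, -15.8,0,-0.4,0,0,0, -19.8,0,-0.5,0,0,0, -23.8,0,-0.6,0,0,0, -27.3,0,-0.7,0,0,0, -29.9,0,-0.8,0,0,0]'; python3 -m inch '[0,1.5,0,0,0,0, 0,3,0,0,0,0, 0,4,0,0,0,0, 0,5,0,0,0,0, 0,5,0,0,0,0, 0,5,0,0,0,0]';  python3 -c "
from h import *; go([535,298,74.3]);"
```

```text
time_s: 17.22
eef_pos: [542.5, -0.0, 134.9]
ee_rot: [0.501, -0.501, 0.499, -0.499]
force: [-0.4, 0.3, -3.0]
grip_width: 0.62
time_s: 17.88
eef_pos: [532.7, 301.1, 134.7]
ee_rot: [0.502, -0.501, 0.499, -0.498]
force: [0.0, -0.2, -2.3]
grip_width: 0.617
time_s: 18.38
eef_pos: [533.6, 297.8, 84.3]
ee_rot: [-0.501, 0.501, -0.499, 0.499]
force: [-0.5, -0.6, -2.5]
grip_width: 0.62
pos [533.6 297.8  84.3] shift cm [-0.02  1.    0.14] rot [0.    0.003 0.   ] F [-0.5 -0.6 -2.5] g 0.62 t 18.38
```

```bash
python3 -m inch '[0,0.3,0,0,0,0, 0,0.6,0,0,0,0, 0,0.8,0,0,0,0, 0,0.9,0,0,0,0, 0,0.95,0,0,0,0, 0,1.0,0,0,0,0, 0,1.05,0,0,0,0, 0,1.05,0,0,0,0]';  python3 -c "
from h import *; go([505,371,64.9]);"
```

```text
time_s: 19.05
eef_pos: [533.5, 298.2, 74.3]
ee_rot: [0.501, -0.501, 0.499, -0.499]
force: [-2.1, -0.3, 3.0]
grip_width: 0.623
pos [533.5 298.2  74.3] shift cm [-7.29  0.94 -2.82] rot [-0.     0.004 -0.   ] F [-2.1 -0.3  3. ] g 0.623 t 19.05
```

```bash
python3 -m inch '[0,0,0,0,0,0, 0,0,0,0,0,0, 0,0,0,0,0,0, 0,0,0,0,0,0, 0,0,0,0,0,0, 0,0,0,0,0,0]' -1;python3 -m inch '[0,-1.5,0,0,0,0, 0,-4,0,0,0,0, 0,-7.5,0,0,0,0, 0,-11,0,0,0,0, 1,-12,0.2,0,0,0, 4,-12,1,0,0,0, 7.5,-12,2,0,0,0, 11,-12,3,0,0,0]'; python3 -c "
from h import *; go([607.2,-18,150]);snap('side','s4')"
```

```text
time_s: 19.55
eef_pos: [533.6, 298.1, 73.7]
ee_rot: [0.501, -0.501, 0.499, -0.499]
force: [-0.0, 0.5, 0.3]
grip_width: 1.001
time_s: 20.22
eef_pos: [564.0, 187.1, 193.7]
ee_rot: [0.501, -0.501, 0.499, -0.499]
force: [1.0, 1.0, 0.1]
grip_width: 1.0
pos [564.  187.1 193.7] shift cm [20.53  4.38  4.21] rot [-0.     0.005  0.   ] F [1.  1.  0.1] g 1.0 t 20.22
```

View pics/s4.png

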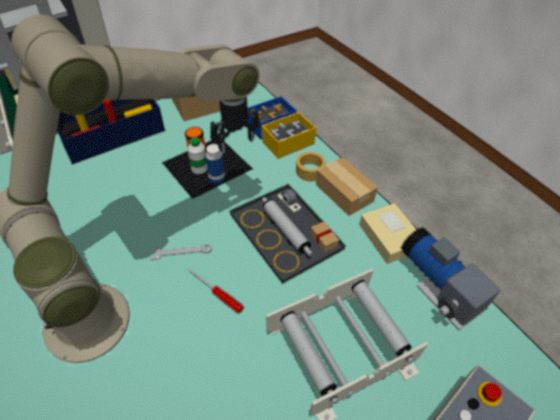

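All three stand on the mat at about (195–215,155), and the roller is free in the tray at (287,226). I'll get the heights of the track's cross bars while moving on.

```bash
python3 -m inch '[3.5,0.5,0.7,0,0,0, 7.5,1,1.5,0,0,0, 11.5,2,2.4,0,-0.003,0, 15.5,3,3.2,0,-0.005,0, 18.5,4,3.8,0,-0.008,0, 20.5,4.4,4.2,0,-0.011,0, 20.5,4.4,4.2,0,-0.011,0]';python3 -c "
from h import *; go([607.2,-18,11],0.9);crop('s4','s4c',255,260,435,420,4)"
```

```text
time_s: 20.85
eef_pos: [606.7, -20.7, 148.1]
ee_rot: [-0.502, 0.503, -0.498, 0.497]
force: [-0.2, -0.6, -0.0]
grip_width: 1.0
pos [606.7 -20.7 148.1] shift cm [-0.27 13.71  0.07] rot [ 0.002 -0.005  0.   ] F [-0.2 -0.6 -0. ] g 1.0 t 20.85
```

View pics/s4c.png

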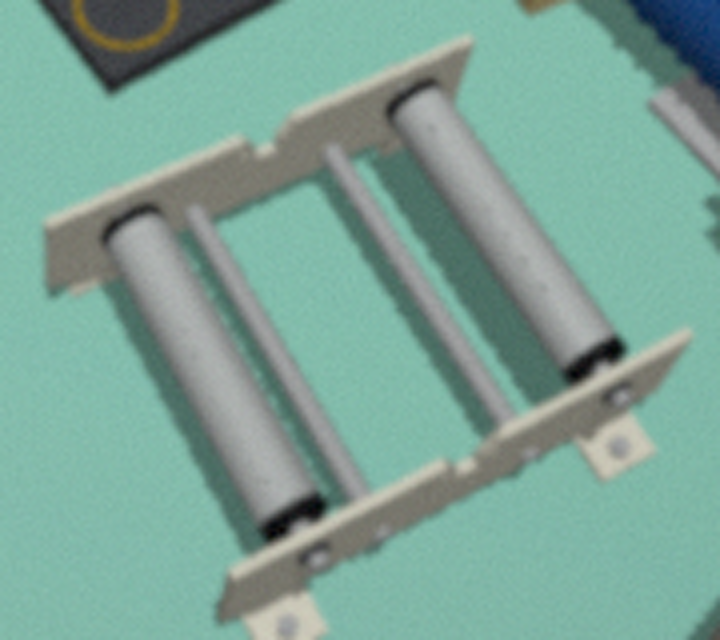

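Run:
```python
from h import *
def T(l,f,x0,y0): return (np.array(l,float)+.5)/f-.5+[x0,y0]
for nm,tp,sp in(('far',[(122,183),(403,216)],[(333,155),(508,412)]),('near',[(110,324),(395,360)],[(197,213),(358,495)])):
  for z in(30,40,45,50,55,60,65,70):
    a=ray('top',T(tp,4,360,180),z);b=ray('side',T(sp,4,255,260),z)
    f=lambda l,y:l[0,0]+(y-l[0,1])*(l[1,0]-l[0,0])/(l[1,1]-l[0,1])
    print(nm,z,[round(f(l,y)-524.5-np.tan(np.radians(5.8))*(y+401.5),1) for y in(-330,-400,-470) for l in(a,b)])
s=ray('side',T([(264,150),(466,467)],4,255,260),73);print('slot bottoms side',s.round(1).tolist(),s.mean(0))
```

```text
far 30 [np.float64(50.5), np.float64(54.0), np.float64(51.0), np.float64(55.2), np.float64(51.6), np.float64(56.3)]
far 40 [np.float64(48.8), np.float64(49.9), np.float64(49.3), np.float64(51.0), np.float64(49.9), np.float64(52.2)]
far 45 [np.float64(47.9), np.float64(47.8), np.float64(48.5), np.float64(48.9), np.float64(49.1), np.float64(50.1)]
far 50 [np.float64(47.1), np.float64(45.7), np.float64(47.6), np.float64(46.9), np.float64(48.2), np.float64(48.0)]
far 55 [np.float64(46.2), np.float64(43.6), np.float64(46.8), np.float64(44.8), np.float64(47.4), np.float64(45.9)]
far 60 [np.float64(45.4), np.float64(41.5), np.float64(45.9), np.float64(42.7), np.float64(46.5), np.float64(43.8)]
far 65 [np.float64(44.5), np.float64(39.5), np.float64(45.1), np.float64(40.6), np.float64(45.7), np.float64(41.8)]
far 70 [np.float64(43.7), np.float64(37.4), np.float64(44.2), np.float64(38.5), np.float64(44.8), np.float64(39.7)]
near 30 [np.float64(-49.5), np.float64(-47.3), np.float64(-49.5), np.float64(-48.3), np.float64(-49.6), np.float64(-49.3)]
near 40 [np.float64(-50.3), np.float64(-50.4), np
[... 220 characters left out ...]
.0), np.float64(-53.4), np.float64(-51.1), np.float64(-54.4), np.float64(-51.1), np.float64(-55.4)]
near 55 [np.float64(-51.4), np.float64(-54.9), np.float64(-51.5), np.float64(-55.9), np.float64(-51.5), np.float64(-56.9)]
near 60 [np.float64(-51.8), np.float64(-56.4), np.float64(-51.9), np.float64(-57.4), np.float64(-51.9), np.float64(-58.4)]
near 65 [np.float64(-52.2), np.float64(-57.9), np.float64(-52.3), np.float64(-58.9), np.float64(-52.3), np.float64(-59.9)]
near 70 [np.float64(-52.6), np.float64(-59.4), np.float64(-52.6), np.float64(-60.4), np.float64(-52.7), np.float64(-61.4)]
slot bottoms side [[534.7, -288.4, 73.0], [512.9, -512.5, 73.0]] [ 523.80040977 -400.448267     73.        ]
```

```bash
python3 -m inch '[-0.1,2,0,0,0,0, -0.1,5,0,0,0,0, -0.1,8,0,0,0,0, -0.1,10.5,0,0,0,0, -0.1,12,0,0,0,0, -0.1,12.6,0,0,0,0, -0.1,12.8,0,0,0,0, -0.1,12.8,0,0,0,0]';python3 -c "
from h import *; go([607.2,-18,13],0.9)"
```

```text
time_s: 21.52
eef_pos: [607.1, -15.3, 22.3]
ee_rot: [0.504, -0.504, 0.496, -0.496]
force: [-0.1, -1.1, 0.3]
grip_width: 1.005
pos [607.1 -15.3  22.3] shift cm [0.27 0.93 0.01] rot [-0.001 -0.     0.   ] F [-0.1 -1.1  0.3] g 1.005 t 21.52
```

```bash
python3 -m inch '[0.27,0.5,0,0,0,0, 0.27,0.9,0,0,0,0, 0.27,0.9,0,0,0,0, 0.27,0.9,0,0,0,0]';python3 -c "
from h import *; go([607.2,-18,13],0.9)"; python3 -m inch '[0,0,0,0,0,0, 0,0,0,0,0,0, 0,0,0,0,0,0, 0,0,0,0,0,0, 0,0,0,0,0,0, 0,0,0,0,0,0, 0,0,0,0,0,0, 0,0,0,0,0,0]' 0.3 60;  python3 -m inch '[0,0,0,0,0,0, 0,0,0,0,0,0, 0,0,0,0,0,0, 0,0,0,0,0,0]' 1 60;python3 -c "
from h import *; go([607.2,-18,13],0.9)"
```

```text
time_s: 21.85
eef_pos: [606.8, -18.4, 12.9]
ee_rot: [0.504, -0.504, 0.496, -0.496]
force: [-0.4, -0.1, 0.8]
grip_width: 0.999
pos [606.8 -18.4  12.9] shift cm [-0.04 -0.01  0.04] rot [-0.    -0.001  0.   ] F [-0.4 -0.1  0.8] g 0.999 t 21.85
time_s: 22.52
eef_pos: [606.9, -18.4, 13.1]
ee_rot: [0.504, -0.504, 0.496, -0.496]
force: [-3.1, -0.6, 5.6]
grip_width: 0.449
time_s: 22.85
eef_pos: [606.9, -18.3, 13.1]
ee_rot: [0.504, -0.504, 0.496, -0.496]
force: [-3.1, 0.3, 5.6]
grip_width: 0.45
pos [606.9 -18.3  13.1] shift cm [-0.03  0.01  0.03] rot [-0.    -0.001  0.   ] F [-3.1  0.3  5.6] g 0.45 t 22.85
```

```bash
python3 -m inch '[0,-0.5,0,0,0,0, 0,-1.5,0,0,0,0, 0,-3,0,0,0,0, 0,-5,0,0,0,0, 0,-7,0,0,0,0, 0,-9,0,0,0,0, 0,-10.5,0,0,0,0, 0,-11,0,0,0,0]';python3 -c "
from h import *; go([524.3,-401,123],-5.8);snap('side','s5');crop('s5','s5c',190,130,390,290,4)"
```

```text
time_s: 23.52
eef_pos: [607.6, -18.5, 125.5]
ee_rot: [0.504, -0.503, 0.495, -0.497]
force: [1.0, 0.4, -4.7]
grip_width: 0.449
pos [607.6 -18.5 125.5] shift cm [38.12  0.25 -8.91] rot [-0.004  0.116  0.001] F [ 1.   0.4 -4.7] g 0.449 t 23.52
```

View pics/s5c.png

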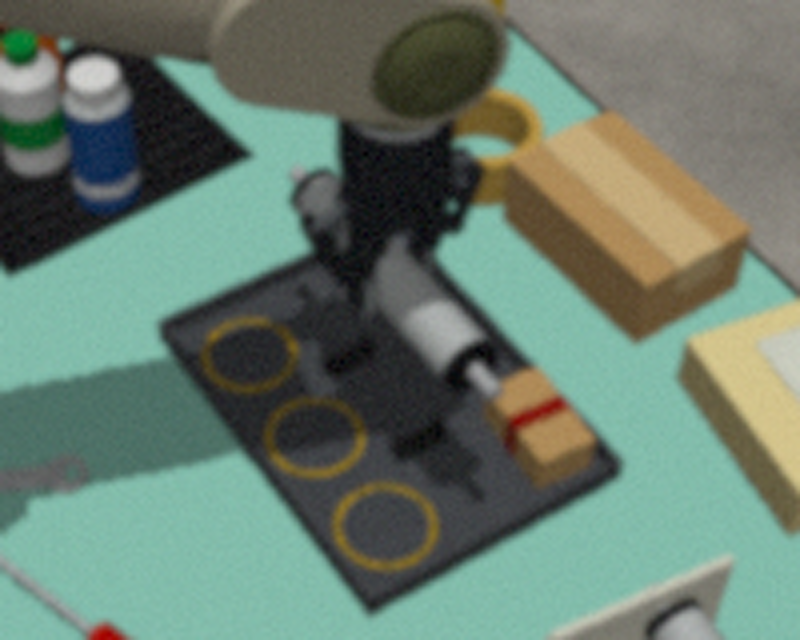

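The roller is held level in the jaws above the saddles. I'll carry it to the track.

```bash
python3 -m inch '[1.5,0,-0.35,0,0,0, 4.5,0,-1,0,0.012,0, 8,0,-1.9,0,0.025,0, 11.5,0,-2.7,0,0.035,0, 15,0,-3.5,0,0.046,0, 18.5,0,-4.3,0,0.057,0, 22,0,-5.1,0,0.068,0, 25.5,0,-6,0,0.078,0]';python3 -m inch '[3.5,0,-0.5,0,0.01,0, 7,0,-1,0,0.02,0, 10,0,-1.6,0,0.03,0, 12,0,-1.9,0,0.038,0, 12,0,-1.9,0,0.038,0, 12,0,-1.9,0,0.038,0, 12,0,-1.9,0,0.038,0]'; python3 -c "
from h import *; go([524.3,-401,123],-5.8)"
```

```text
time_s: 24.23
eef_pos: [549.6, -275.5, 121.4]
ee_rot: [0.484, -0.484, 0.516, -0.515]
force: [0.0, -0.5, -4.7]
grip_width: 0.451
time_s: 24.82
eef_pos: [524.0, -391.8, 121.6]
ee_rot: [0.474, -0.474, 0.525, -0.524]
force: [0.3, -0.5, -4.9]
grip_width: 0.451
pos [ 524.  -391.8  121.6] shift cm [ 0.91 -0.14  0.12] rot [ 0.001  0.001 -0.002] F [ 0.3 -0.5 -4.9] g 0.451 t 24.82
```

```bash
python3 -m inch '[0.5,0,0.05,0,0,0, 0.91,0,0.1,0,0,0, 0.91,0,0.1,0,0,0, 0.91,0,0.1,0,0,0, 0.91,0,0.1,0,0,0]'; python3 -c "
from h import *; go([524.3,-401,123],-5.8);snap('side','s6');crop('s6','s6c',245,220,435,420,3);snap('top','t6');crop('t6','t6c',360,170,490,315,4)"
```

```text
time_s: 25.23
eef_pos: [524.3, -401.7, 122.7]
ee_rot: [0.474, -0.474, 0.525, -0.524]
force: [0.0, -0.4, -4.8]
grip_width: 0.452
pos [ 524.3 -401.7  122.7] shift cm [-0.07 -0.03 -0.01] rot [ 0.  0. -0.] F [ 0.  -0.4 -4.8] g 0.452 t 25.23
```

View pics/s6c.png

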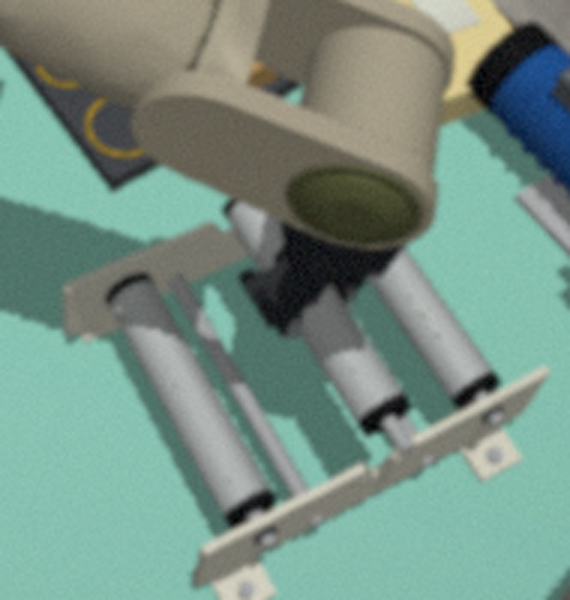

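View pics/t6c.png

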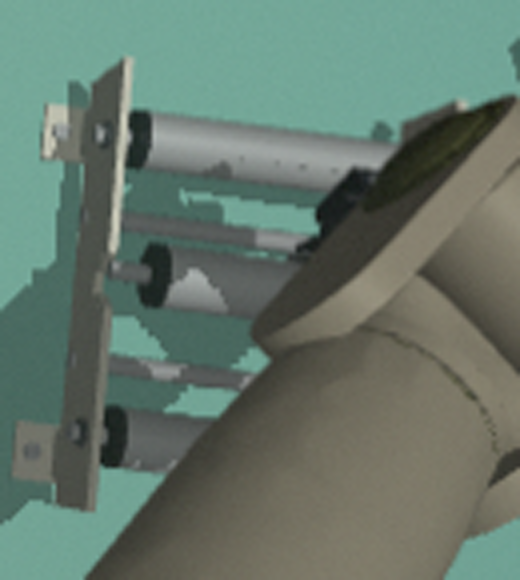

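Run:
```python
from h import *
a=np.radians(-5.8);ax=np.array([-np.sin(a),np.cos(a),0]);c=np.array([524.6,-401.5,141.6])
f=lambda cam,P,s,x0,y0:((proj(cam,P)-[x0,y0]+.5)*s-.5).round(0).tolist()
print('top L tip,cap', f('top',[c+ax*125,c+ax*100],4,360,170)); print('side R tip,cap',f('side',[c-ax*125,c-ax*100],3,245,220))
```

```text
top L tip,cap [[110.0, 271.0], [150.0, 276.0]]
side R tip,cap [[409.0, 451.0], [389.0, 420.0]]
```

Measured axle ends agree with the prediction to about 2–3 mm, well inside the flare. I'll lower it.

```bash
python3 -m inch '[-0.05,1,0,0,0,0, -0.05,2,0,0,0,0, -0.05,3,0,0,0,0, -0.05,4,0,0,0,0, -0.05,4.5,0,0,0,0, -0.05,4.5,0,0,0,0]'; python3 -c "
from h import *; go([524.3,-401,60],-5.8)"; python3 -m inch '[0,0.3,0,0,0,0, 0,0.6,0,0,0,0, 0,0.9,0,0,0,0, 0,1.2,0,0,0,0, 0,1.4,0,0,0,0, 0,1.4,0,0,0,0]'; python3 -c "
from h import *; go([524.3,-401,60],-5.8)"
```

```text
time_s: 25.83
eef_pos: [523.7, -400.9, 75.6]
ee_rot: [0.474, -0.474, 0.526, -0.523]
force: [-0.1, -0.1, -4.9]
grip_width: 0.451
pos [ 523.7 -400.9   75.6] shift cm [0.01 1.56 0.07] rot [ 0.002  0.    -0.002] F [-0.1 -0.1 -4.9] g 0.451 t 25.83
time_s: 26.33
eef_pos: [524.1, -401.3, 63.2]
ee_rot: [0.474, -0.474, 0.525, -0.524]
force: [1.2, 0.4, -5.0]
grip_width: 0.448
pos [ 524.1 -401.3   63.2] shift cm [-0.03  0.32  0.02] rot [ 0.001  0.    -0.   ] F [ 1.2  0.4 -5. ] g 0.448 t 26.33
```

```bash
python3 -m inch '[0,0.1,0,0,0,0, 0,0.2,0,0,0,0, 0,0.25,0,0,0,0, 0,0.3,0,0,0,0, 0,0.3,0,0,0,0]'; python3 -c "
from h import *; go([524.3,-401,60],-5.8)"; python3 -m inch '[0,0.05,0,0,0,0, 0,0.1,0,0,0,0, 0,0.1,0,0,0,0]'; python3 -c "
from h import *; go([524.3,-401,60],-5.8)"
```

```text
time_s: 26.75
eef_pos: [524.2, -401.4, 60.6]
ee_rot: [0.474, -0.474, 0.525, -0.525]
force: [-0.4, -0.8, -5.0]
grip_width: 0.449
pos [ 524.2 -401.4   60.6] shift cm [-0.04  0.06  0.  ] rot [ 0.  0. -0.] F [-0.4 -0.8 -5. ] g 0.449 t 26.75
time_s: 27.0
eef_pos: [524.3, -401.5, 60.1]
ee_rot: [-0.474, 0.474, -0.524, 0.525]
force: [-1.2, 0.0, -1.5]
grip_width: 0.445
pos [ 524.3 -401.5   60.1] shift cm [-0.05  0.01 -0.  ] rot [-0.  0.  0.] F [-1.2  0.  -1.5] g 0.445 t 27.0
```

```bash
python3 -m inch '[0,0.05,0,0,0,0, 0,0.05,0,0,0,0]'; python3 -m inch '[0,0,0,0,0,0, 0,0,0,0,0,0, 0,0,0,0,0,0, 0,0,0,0,0,0, 0,0,0,0,0,0]' -0.3; python3 -m inch '[0,-1,0,0,0,0, 0,-3,0,0,0,0, 0,-6,0,0,0,0, 0,-9.5,0,0,0,0, 0,-13,0,0,0,0, -1,-15,0,0,0,0, -4,-15,0,0,0,0, -8,-15,0,0,0,0]'; python3 -c "
from h import *; go([535,298,195],0);snap('side','s7');crop('s7','s7c',245,220,435,420,3);snap('top','t7');crop('t7','t7c',360,170,490,315,4)"
```

```text
time_s: 27.17
eef_pos: [524.3, -401.5, 60.0]
ee_rot: [-0.474, 0.474, -0.524, 0.525]
force: [-2.8, 1.7, 4.9]
grip_width: 0.449
time_s: 27.58
eef_pos: [524.3, -401.5, 59.1]
ee_rot: [-0.474, 0.474, -0.525, 0.525]
force: [0.1, 1.3, -0.3]
grip_width: 0.649
time_s: 28.25
eef_pos: [532.1, -323.1, 211.1]
ee_rot: [-0.473, 0.473, -0.524, 0.527]
force: [-0.3, 0.3, -0.8]
grip_width: 0.653
pos [ 532.1 -323.1  211.1] shift cm [-61.8    1.44  -6.17] rot [-0.003 -0.104  0.003] F [-0.3  0.3 -0.8] g 0.653 t 28.25
```

View pics/s7c.png

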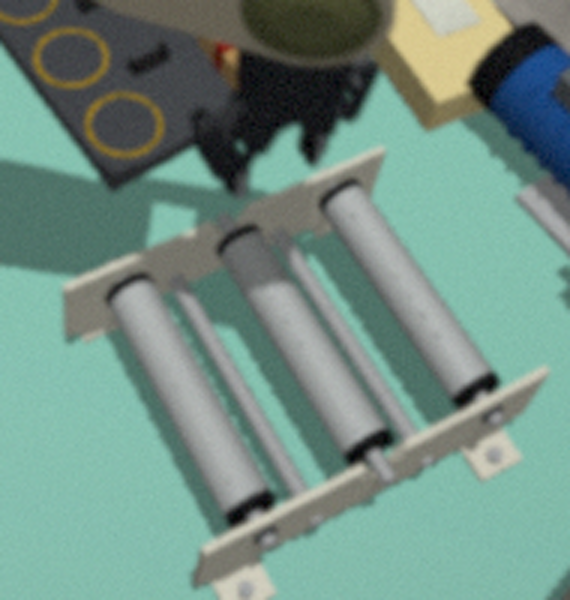

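View pics/t7c.png

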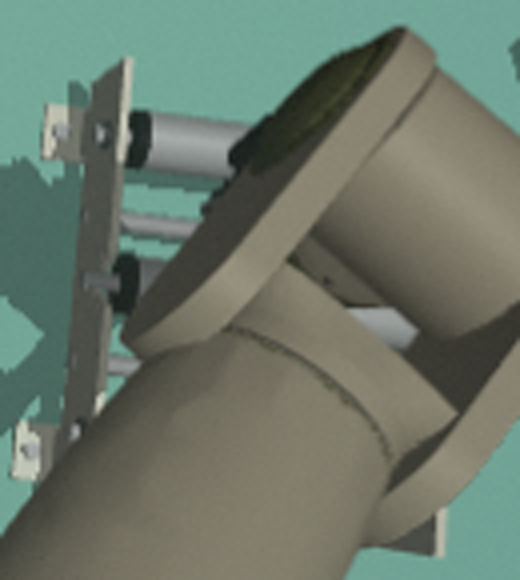

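The roller is in both slots, level and in line with its neighbours: its far cap at (240,240) is midway between theirs. Now I'll return the can.

```bash
python3 -m inch '[-4,0.2,-0.4,0,-0.01,0, -8,0.4,-0.8,0,-0.02,0, -12,0.6,-1.2,0,-0.03,0, -16,0.8,-1.6,0,-0.04,0, -20,1,-2,0,-0.05,0, -24,1,-2.4,0,-0.06,0, -28,1,-2.8,0,-0.07,0, -32,1,-3.2,0,-0.08,0]' -1; python3 -m inch '[-4,0,0,0,-0.01,0, -8,0,0,0,-0.02,0, -12,0,-0.1,0,-0.024,0, -16,0,-0.3,0,-0.024,0, -20,0,-0.5,0,-0.024,0, -24,0,-0.6,0,-0.024,0]'; python3 -c "
from h import *; go([533.5,298,155],0);k=snap('top','t8')"
```

```text
time_s: 29.02
eef_pos: [532.6, 1.4, 200.1]
ee_rot: [-0.495, 0.495, -0.505, 0.506]
force: [1.7, -0.4, -0.3]
grip_width: 1.0
time_s: 29.52
eef_pos: [531.6, 241.7, 200.1]
ee_rot: [0.501, -0.5, 0.499, -0.5]
force: [0.4, 0.1, 0.7]
grip_width: 0.998
pos [531.6 241.7 200.1] shift cm [-5.63  4.51  0.2 ] rot [-0.001  0.003 -0.   ] F [0.4 0.1 0.7] g 0.998 t 29.52
```

View pics/t8.png

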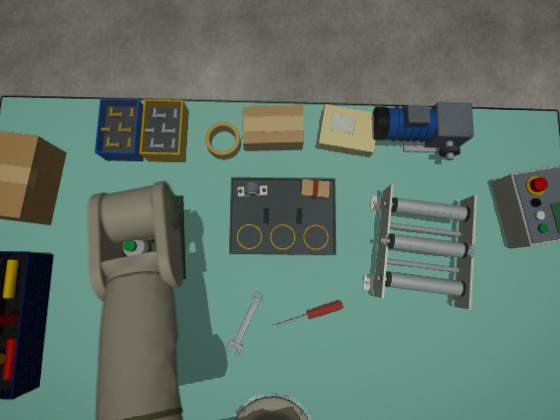

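```bash
python3 -c "
from h import *; crop('t8','t8a',220,165,350,265,6);crop('t8','t8b',360,180,490,315,4)
im=cv2.imread('pics/t8.png');h=cv2.cvtColor(im,cv2.COLOR_BGR2HSV)
m=cv2.inRange(h,(18,90,70),(35,255,255));m[:215]=0;m[262:]=0;m[:,:225]=0;m[:,345:]=0
ys,xs=np.nonzero(m)
for a,b in((230,266),(266,300),(300,335)):
    k=(xs>=a)&(xs<b);p=np.c_[xs[k],ys[k]].astype(np.float32);e=cv2.fitEllipse(p);print(k.sum(),np.round(e[0],2),np.round(e[1],1),ray('top',[e[0]],4).round(1))
"
```

```text
132 [248.94 236.25] [24.1 24.3] [[545.5  77.7   4. ]]
126 [282.2  236.52] [24.1 24.2] [[547.1 -17.2   4. ]]
134 [315.44 236.79] [23.9 24.4] [[ 548.7 -112.3    4. ]]
```

View pics/t8b.png

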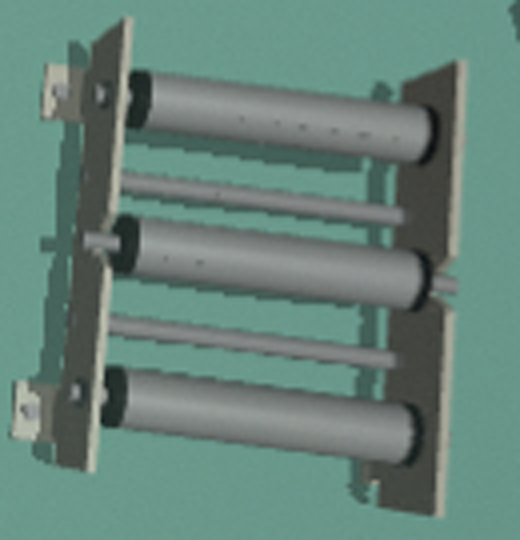

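The rings lie at x≈545–549 and y≈78, −17 and −112, agreeing with the starting positions. The roller shows seated, axle tips at (83,241) and (457,286) in the crop. I'll pick up the can.

```bash
python3 -m inch '[-2.5,0,0.2,0,0,0, -5,0.5,0.2,0,0,0, -5.6,2,0.2,0,0,0, -5.6,3.5,0.2,0,0,0, -5.6,4,0.2,0,0,0, -5.6,4,0.2,0,0,0, -5.6,4,0.2,0,0,0]';  python3 -c "
from h import *; go([533.5,298.2,74.3],0)"
```

```text
time_s: 30.15
eef_pos: [534.0, 295.5, 160.1]
ee_rot: [0.501, -0.5, 0.499, -0.5]
force: [0.3, -0.3, 0.3]
grip_width: 1.002
pos [534.  295.5 160.1] shift cm [-0.27  8.58 -0.06] rot [-0.001  0.002 -0.   ] F [ 0.3 -0.3  0.3] g 1.002 t 30.15
```

```bash
python3 -m inch '[-0.2,1.5,0,0,0,0, -0.25,4,-0.05,0,0,0, -0.25,6,-0.05,0,0,0, -0.25,7.7,-0.05,0,0,0, -0.25,8.6,-0.05,0,0,0, -0.25,8.6,-0.05,0,0,0, -0.25,8.6,-0.05,0,0,0]';  python3 -c "
from h import *; go([533.5,298.2,74.3],0)"; python3 -m inch '[0,0,0,0,0,0, 0,0,0,0,0,0, 0,0,0,0,0,0, 0,0,0,0,0,0, 0,0,0,0,0,0, 0,0,0,0,0,0, 0,0,0,0,0,0, 0,0,0,0,0,0]' 1 40;  python3 -c "
from h import *; go([548.4,-111.1,135],0)"
```

```text
time_s: 30.73
eef_pos: [533.8, 298.3, 74.3]
ee_rot: [0.501, -0.5, 0.499, -0.5]
force: [0.6, 0.4, 1.3]
grip_width: 0.998
pos [533.8 298.3  74.3] shift cm [ 0.01  0.   -0.03] rot [-0.001  0.003 -0.   ] F [0.6 0.4 1.3] g 0.998 t 30.73
time_s: 31.4
eef_pos: [533.4, 298.6, 74.5]
ee_rot: [0.501, -0.5, 0.499, -0.499]
force: [-0.9, -0.4, 5.7]
grip_width: 0.618
pos [533.4 298.6  74.5] shift cm [40.97 -6.07  1.38] rot [-0.001  0.003 -0.001] F [-0.9 -0.4  5.7] g 0.618 t 31.4
```

```bash
python3 -m inch '[0,-1,0,0,0,0, 0,-2.5,0,0,0,0, 0,-4,0,0,0,0, 0,-5.5,0,0,0,0, 1.5,-6,0.1,0,0,0, 4,-6,0.2,0,0,0, 7.5,-6,0.3,0,0,0, 11,-6,0.4,0,0,0]';  python3 -m inch '[3.8,0,0.1,0,0,0, 7.8,0,0.3,0,0,0, 11.8,0,0.4,0,0,0, 15.8,0,0.5,0,0,0, 19.8,0,0.7,0,0,0, 23.8,0,0.8,0,0,0, 27.3,0,0.9,0,0,0, 29.9,0,1,0,0,0]'; python3 -m inch '[0.1,0,0,0,0,0, 0.1,1.5,0,0,0,0, 0.1,3,0,0,0,0, 0.1,4,0,0,0,0, 0.1,5,0,0,0,0, 0.1,5,0,0,0,0, 0.1,5,0,0,0,0]';  python3 -c "
from h import *; go([548.4,-111.1,75.5]);"
```

```text
time_s: 32.07
eef_pos: [536.9, 186.8, 133.2]
ee_rot: [-0.501, 0.501, -0.499, 0.499]
force: [0.0, 0.8, -3.3]
grip_width: 0.623
time_s: 32.73
eef_pos: [547.5, -114.2, 133.3]
ee_rot: [-0.5, 0.5, -0.5, 0.5]
force: [0.2, 0.3, -3.1]
grip_width: 0.62
time_s: 33.32
eef_pos: [548.2, -111.5, 83.2]
ee_rot: [-0.501, 0.501, -0.499, 0.499]
force: [-0.4, 0.0, -3.1]
grip_width: 0.621
pos [ 548.2 -111.5   83.2] shift cm [-0.04  0.77  0.02] rot [ 0.001  0.003 -0.   ] F [-0.4  0.  -3.1] g 0.621 t 33.32
```

```bash
python3 -m inch '[-0.04,0.3,0,0,0,0, -0.04,0.5,0,0,0,0, -0.04,0.6,0,0,0,0, -0.04,0.65,0,0,0,0, -0.04,0.7,0,0,0,0, -0.04,0.75,0,0,0,0, -0.04,0.8,0,0,0,0, -0.04,0.8,0,0,0,0]';  python3 -c "
from h import *; go([548.4,-111.1,75.5]);"
```

```text
time_s: 33.98
eef_pos: [548.4, -111.3, 75.6]
ee_rot: [0.501, -0.501, 0.499, -0.499]
force: [-1.8, 0.8, 1.7]
grip_width: 0.618
pos [ 548.4 -111.3   75.6] shift cm [-0.02  0.01 -0.  ] rot [-0.     0.003  0.   ] F [-1.8  0.8  1.7] g 0.618 t 33.98
```

```bash
python3 -m inch '[0,0.02,0,0,0,0, 0,0.02,0,0,0,0, 0,0.02,0,0,0,0, 0,0.02,0,0,0,0, 0,0.02,0,0,0,0, 0,0.02,0,0,0,0]' -1;python3 -m inch '[0,-1.5,0,0,0,0, 0,-4,0,0,0,0, 0,-7.5,0,0,0,0, 0,-11,0,0,0,0, -1,-12,-0.1,0,0,0, -4,-12,-0.4,0,0,0, -8,-12,-0.8,0,0,0, -12,-12,-1.2,0,0,0]';python3 -m inch '[-4,0,-0.4,0,0,0, -8,0,-0.7,0,0,0, -12,0,-1,0,0,0, -16,0,-1.4,0,0,0, -20,0,-1.8,0,0,0, -24,0,-2.3,0,0,0, -28,0,-2.8,0,0,0, -32,0,-3.3,0,0,0]'; python3 -c "
from h import *; go([503.4,371,150]);"
```

```text
time_s: 34.48
eef_pos: [548.4, -111.2, 75.0]
ee_rot: [0.501, -0.501, 0.499, -0.499]
force: [0.1, -0.3, -0.1]
grip_width: 1.001
time_s: 35.15
eef_pos: [535.5, 9.9, 194.8]
ee_rot: [0.5, -0.5, 0.5, -0.5]
force: [1.6, 0.5, -0.6]
grip_width: 0.998
time_s: 35.82
eef_pos: [501.1, 330.8, 194.7]
ee_rot: [-0.501, 0.501, -0.499, 0.499]
force: [1.6, -0.3, -0.1]
grip_width: 1.003
pos [501.1 330.8 194.7] shift cm [-4.02  4.47  0.25] rot [0.    0.003 0.   ] F [ 1.6 -0.3 -0.1] g 1.003 t 35.82
```

```bash
python3 -m inch '[-2.5,0,0.1,0,0,0, -4,0,0.2,0,0,0, -4,1,0.2,0,0,0, -4,2.5,0.2,0,0,0, -4,4,0.2,0,0,0, -4,4,0.2,0,0,0, -4,4,0.2,0,0,0]';  python3 -c "
from h import *; go([503.4,371,65]);snap('side','s9');crop('s9','s9c',150,90,350,290,3)"
```

```text
time_s: 36.4
eef_pos: [503.6, 367.8, 154.2]
ee_rot: [-0.5, 0.501, -0.5, 0.499]
force: [0.3, 0.4, 1.0]
grip_width: 0.997
pos [503.6 367.8 154.2] shift cm [-0.33  8.92 -0.  ] rot [0.002 0.002 0.001] F [0.3 0.4 1. ] g 0.997 t 36.4
```

View pics/s9c.png

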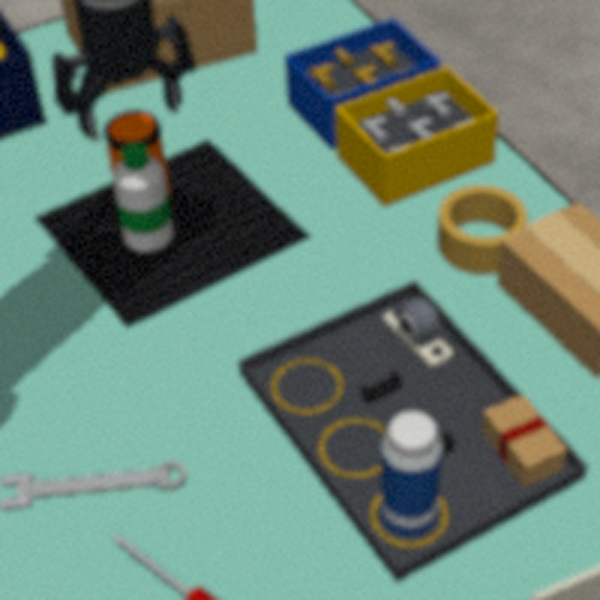

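The can stands centred in its ring at (410,490). The bottle is next.

```bash
python3 -m inch '[-0.25,1.5,0,0,0,0, -0.3,4,0,0,0,0, -0.3,6,0,0,0,0, -0.3,7.9,0,0,0,0, -0.3,8.9,0,0,0,0, -0.3,8.9,0,0,0,0, -0.3,8.9,0,0,0,0]';  python3 -c "
from h import *; go([503.4,371,65],0)"; python3 -m inch '[0,0,0,0,0,0, 0,0,0,0,0,0, 0,0,0,0,0,0, 0,0,0,0,0,0, 0,0,0,0,0,0, 0,0,0,0,0,0, 0,0,0,0,0,0, 0,0,0,0,0,0]' 1 40;  python3 -c "
from h import *; go([549,-16.8,125],0)"
```

```text
time_s: 37.03
eef_pos: [504.4, 371.7, 67.0]
ee_rot: [0.501, -0.5, 0.499, -0.499]
force: [-0.5, 0.2, 0.5]
grip_width: 1.0
pos [504.4 371.7  67. ] shift cm [ 0.07  0.2  -0.1 ] rot [-0.001  0.003 -0.   ] F [-0.5  0.2  0.5] g 1.0 t 37.03
time_s: 37.7
eef_pos: [504.2, 372.0, 67.4]
ee_rot: [0.501, -0.5, 0.499, -0.499]
force: [-2.8, -0.0, 6.0]
grip_width: 0.644
pos [504.2 372.   67.4] shift cm [38.89 -5.78  4.36] rot [-0.001  0.003 -0.001] F [-2.8 -0.   6. ] g 0.644 t 37.7
```

```bash
python3 -m inch '[0,-1,0,0,0,0, 0,-2.5,0,0,0,0, 0,-4,0,0,0,0, 0,-5.5,0.2,0,0,0, 1.5,-6,0.5,0,0,0, 4,-6,0.9,0,0,0, 7.5,-6,1.3,0,0,0, 11,-6,1.8,0,0,0]';  python3 -m inch '[3.6,0,0.4,0,0,0, 7.4,0,0.7,0,0,0, 11.1,0,1,0,0,0, 14.8,0,1.4,0,0,0, 18.5,0,1.7,0,0,0, 22.2,0,2.1,0,0,0, 25.5,0,2.4,0,0,0, 27.8,0,2.6,0,0,0]'; python3 -m inch '[0.1,0,0,0,0,0, 0.1,1.5,0,0,0,0, 0.1,3,0,0,0,0, 0.1,4,0,0,0,0, 0.1,5,0,0,0,0, 0.1,5,0,0,0,0, 0.1,5,0,0,0,0]';  python3 -c "
from h import *; go([548.5,-16,68.4]);"
```

```text
time_s: 38.37
eef_pos: [521.8, 260.1, 126.1]
ee_rot: [-0.501, 0.501, -0.499, 0.499]
force: [1.4, -0.0, -2.2]
grip_width: 0.642
time_s: 39.03
eef_pos: [548.7, -19.8, 126.2]
ee_rot: [-0.5, 0.5, -0.5, 0.5]
force: [0.2, 0.5, -3.3]
grip_width: 0.641
time_s: 39.62
eef_pos: [548.9, -17.1, 75.9]
ee_rot: [-0.501, 0.501, -0.499, 0.499]
force: [0.8, 0.9, -2.3]
grip_width: 0.647
pos [548.9 -17.1  75.9] shift cm [-0.11  0.75 -0.04] rot [ 0.001  0.003 -0.   ] F [ 0.8  0.9 -2.3] g 0.647 t 39.62
```

```bash
python3 -m inch '[-0.05,0.3,0,0,0,0, -0.08,0.5,0,0,0,0, -0.08,0.6,0,0,0,0, -0.08,0.65,0,0,0,0, -0.08,0.7,0,0,0,0, -0.08,0.75,0,0,0,0, -0.08,0.8,0,0,0,0, -0.08,0.8,0,0,0,0]';  python3 -c "
from h import *; go([548.4,-16,68.4]);"
```

```text
time_s: 40.28
eef_pos: [549.2, -16.5, 68.5]
ee_rot: [0.501, -0.501, 0.499, -0.499]
force: [-2.6, -0.3, 4.2]
grip_width: 0.644
pos [549.2 -16.5  68.5] shift cm [-0.05  0.01 -0.08] rot [-0.     0.003  0.   ] F [-2.6 -0.3  4.2] g 0.644 t 40.28
```

```bash
python3 -m inch '[0,0,0,0,0,0, 0,0,0,0,0,0, 0,0,0,0,0,0, 0,0,0,0,0,0, 0,0,0,0,0,0, 0,0,0,0,0,0]' -1;python3 -m inch '[0,-1.5,0,0,0,0, 0,-4,0,0,0,0, 0,-7.5,0,0,0,0, 0,-11,0,0,0,0, -1,-12,-0.1,0,0,0, -4,-12,-0.2,0,0,0, -8,-12,-0.4,0,0,0, -12,-12,-0.6,0,0,0]';python3 -m inch '[-4,0,-0.2,0,0,0, -8,0,-0.4,0,0,0, -12,0,-0.6,0,0,0, -16,0,-0.8,0,0,0, -20,0,-1,0,0,0, -24,0,-1.2,0,0,0, -28,0,-1.4,0,0,0, -32,0,-1.6,0,0,0]'; python3 -c "
from h import *; go([527.1,443.3,150]);"
```

```text
time_s: 40.78
eef_pos: [549.1, -16.4, 68.0]
ee_rot: [0.501, -0.501, 0.499, -0.499]
force: [0.2, -0.5, -0.2]
grip_width: 1.003
time_s: 41.45
eef_pos: [542.4, 104.7, 187.9]
ee_rot: [0.5, -0.5, 0.5, -0.5]
force: [0.3, -0.1, 0.4]
grip_width: 1.001
time_s: 42.12
eef_pos: [524.9, 425.7, 187.5]
ee_rot: [-0.501, 0.501, -0.499, 0.499]
force: [0.7, -0.1, -0.0]
grip_width: 0.999
pos [524.9 425.7 187.5] shift cm [-1.76  3.75  0.23] rot [0.    0.003 0.   ] F [ 0.7 -0.1 -0. ] g 0.999 t 42.12
```

```bash
python3 -m inch '[-1.3,0,0.1,0,0,0, -1.7,1,0.2,0,0,0, -1.7,3,0.2,0,0,0, -1.7,5,0.2,0,0,0, -1.7,6,0.2,0,0,0, -1.7,6,0.2,0,0,0, -1.7,6,0.2,0,0,0]'; python3 -c "
from h import *; go([527.1,443.3,62.3]);"
```

```text
time_s: 42.7
eef_pos: [527.9, 439.8, 128.0]
ee_rot: [-0.5, 0.501, -0.499, 0.499]
force: [1.1, 0.0, 1.6]
grip_width: 0.998
pos [527.9 439.8 128. ] shift cm [-0.35  6.57 -0.08] rot [0.    0.002 0.   ] F [1.1 0.  1.6] g 0.998 t 42.7
```

```bash
python3 -m inch '[-0.3,1.5,0,0,0,0, -0.35,3.5,-0.05,0,0,0, -0.35,5.3,-0.05,0,0,0, -0.35,6.4,-0.05,0,0,0, -0.35,6.6,-0.05,0,0,0, -0.35,6.6,-0.05,0,0,0, -0.35,6.6,-0.05,0,0,0]';  python3 -m inch '[0,0,0,0,0,0, 0,0,0,0,0,0, 0,0,0,0,0,0, 0,0,0,0,0,0, 0,0,0,0,0,0, 0,0,0,0,0,0, 0,0,0,0,0,0, 0,0,0,0,0,0]' 1 40;  python3 -c "
from h import *; go([545,79,122],0)"
```

```text
time_s: 43.28
eef_pos: [527.9, 444.3, 63.6]
ee_rot: [0.502, -0.5, 0.499, -0.5]
force: [-0.1, 0.5, 0.4]
grip_width: 0.997
time_s: 43.95
eef_pos: [527.5, 444.3, 63.4]
ee_rot: [0.501, -0.5, 0.499, -0.499]
force: [-1.7, -0.1, 6.6]
grip_width: 0.739
pos [527.5 444.3  63.4] shift cm [36.53 -5.89  1.64] rot [-0.002  0.003 -0.001] F [-1.7 -0.1  6.6] g 0.739 t 43.95
```

```bash
python3 -m inch '[0,-1,0,0,0,0, 0,-2.5,0,0,0,0, 0,-4,0,0,0,0, 0,-5.5,0,0,0,0, 1.5,-6,0.1,0,0,0, 4,-6,0.2,0,0,0, 7.5,-6,0.4,0,0,0, 11,-6,0.6,0,0,0]';  python3 -m inch '[3.6,0,0.1,0,0,0, 7.2,0,0.3,0,0,0, 10.8,0,0.5,0,0,0, 14.4,0,0.6,0,0,0, 18,0,0.8,0,0,0, 21.4,0,0.9,0,0,0, 24,0,1.1,0,0,0, 25.4,0,1.1,0,0,0]'; python3 -m inch '[0.1,0,0,0,0,0, 0.1,1.5,0,0,0,0, 0.1,3,0,0,0,0, 0.1,4,0,0,0,0, 0.1,5,0,0,0,0, 0.1,5,0,0,0,0, 0.1,5,0,0,0,0]';  python3 -c "
from h import *; go([545,80,64.4]);"
```

```text
time_s: 44.62
eef_pos: [532.9, 333.1, 121.9]
ee_rot: [-0.501, 0.501, -0.499, 0.499]
force: [-0.3, -0.8, -3.3]
grip_width: 0.742
time_s: 45.28
eef_pos: [545.3, 77.1, 122.3]
ee_rot: [-0.5, 0.5, -0.5, 0.5]
force: [1.3, 0.2, -3.9]
grip_width: 0.737
time_s: 45.87
eef_pos: [545.2, 79.4, 71.9]
ee_rot: [-0.501, 0.501, -0.499, 0.499]
force: [0.1, 0.2, -3.0]
grip_width: 0.739
pos [545.2  79.4  71.9] shift cm [-0.06  0.75 -0.02] rot [ 0.001  0.003 -0.   ] F [ 0.1  0.2 -3. ] g 0.739 t 45.87
```

```bash
python3 -m inch '[0,0.3,0,0,0,0, 0,0.5,0,0,0,0, 0,0.6,0,0,0,0, 0,0.65,0,0,0,0, 0,0.7,0,0,0,0, 0,0.75,0,0,0,0, 0,0.8,0,0,0,0, 0,0.8,0,0,0,0]';  python3 -c "
from h import *; go([545,80,64.4]);"
```

```text
time_s: 46.53
eef_pos: [545.4, 79.0, 64.4]
ee_rot: [0.501, -0.501, 0.499, -0.499]
force: [-2.9, -0.4, 1.7]
grip_width: 0.736
pos [545.4  79.   64.4] shift cm [-0.1   0.   -0.04] rot [-0.     0.003  0.   ] F [-2.9 -0.4  1.7] g 0.736 t 46.53
```

Contact. I'll release, rise and move clear for a last look.

```bash
python3 -m inch '[0,0.02,0,0,0,0, 0,0.02,0,0,0,0, 0,0.02,0,0,0,0, 0,0.02,0,0,0,0, 0,0.02,0,0,0,0, 0,0.02,0,0,0,0]' -1;python3 -m inch '[0,-1.5,0,0,0,0, 0,-4,0,0,0,0, 0,-7.5,0,0,0,0, 0,-11,0,0,0,0, -1,-13,0,0,0,0, -4,-13,0,0,0,0, -8,-13,0,0,0,0, -12,-13,0,0,0,0]';python3 -m inch '[-4,0,0,0,0,0, -8,0,0,0,0,0, -12,0,0,0,0,0, -14,0,0,0,0,0, -14,0,0,0,0,0, -14,0,0,0,0,0]'; python3 -c "
from h import *; snap('side','s10');snap('top','t10');crop('t10','t10a',220,165,350,265,6);crop('s10','s10c',200,150,440,420,3-.8)
print(ctrl.sense()['eef_pos'],np.abs(ctrl.sense()['dq']).max())"
```

```text
time_s: 47.03
eef_pos: [545.3, 79.1, 63.8]
ee_rot: [0.501, -0.501, 0.499, -0.499]
force: [0.9, -0.3, 1.0]
grip_width: 0.999
time_s: 47.7
eef_pos: [545.0, 200.0, 194.4]
ee_rot: [0.501, -0.5, 0.499, -0.5]
force: [1.3, 0.4, -0.6]
grip_width: 1.002
time_s: 48.2
eef_pos: [544.1, 339.8, 193.3]
ee_rot: [-0.501, 0.501, -0.499, 0.499]
force: [-0.3, 0.0, -0.3]
grip_width: 0.999
[544.64371122 338.17400696 193.70859391] 0.015247151331033547
```

View pics/t10a.png

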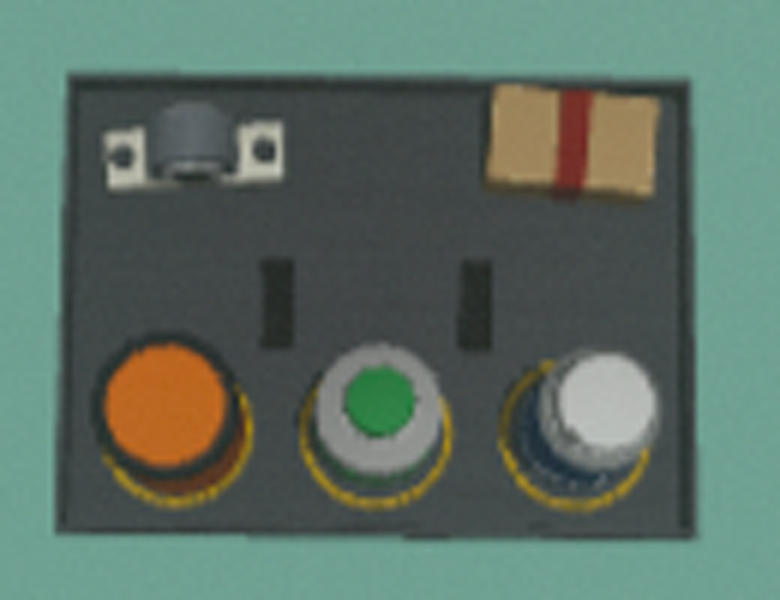

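View pics/s10c.png

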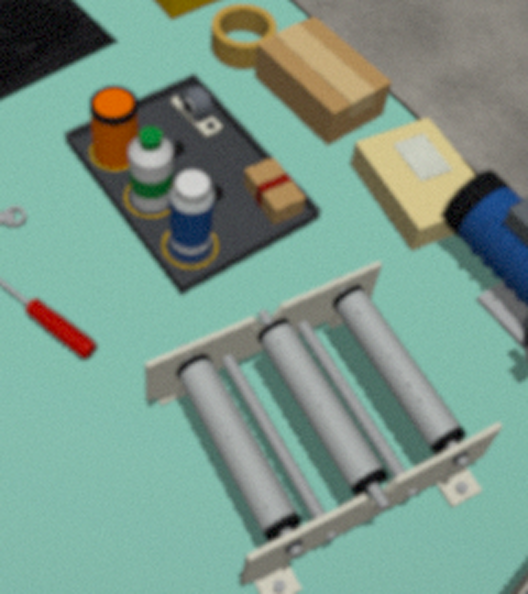

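View pics/t10.png

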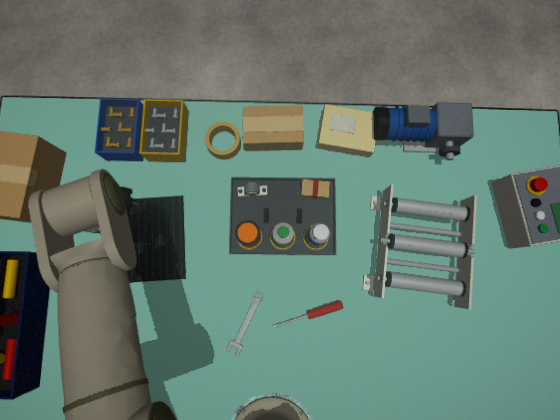

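Tub, bottle and can tops are at (166,405), (379,400) and (606,400) in the crop, within 3 crop pixels (about 1.5 mm) of the start. The bearing and the box are unchanged, and the roller is in both slots. One numeric check of the seat, then I'll hand in.

Run:
```python
from h import *
T=lambda l,f,x0,y0:(np.array(l,float)+.5)/f-.5+[x0,y0]
r=ray('top',T([(83,241),(457,286)],4,360,180),79);v=r[0]-r[1];print(r.round(1).tolist(),r.mean(0).round(1),np.linalg.norm(v).round(1),np.degrees(np.arctan2(-v[0],v[1])).round(2))
s=ctrl.sense();print(s['time_s'],np.round(s['force'],1))
ctrl.finish_job()
```

```text
[[536.7, -277.4, 79.0], [512.6, -527.0, 79.0]] [ 524.7 -402.2   79. ] 250.8 -5.5
48.3 [ 0.2 -0.3  0.2]
the job is handed in; nothing more can be done
```

I moved the tub, bottle and can to the mat, seated the spare roller in the two empty slots, and stood all three back on their rings. I handed the job in at 48.3 s of the 144 s allowed. The hand-in reports no verdict, so the result below rests on my own last pictures and readings.

- **Roller:** taking the axle at seat height, its tips measure 250.8 mm apart (250 expected). Its centre is within about 1 mm of my slot estimate, at (524.7, −402.2) against about (524.3, −401). Its angle of −5.5° is within 0.5° of the slots. Contact while lowering came at the expected height, and the side view shows it level with its neighbours.
- **Tub, bottle and can:** all three are upright in their rings, with their tops within about 1.5 mm of where they started.
- **Bearing and screw box:** they look unmoved.
- **Robot:** the gripper is open and clear of everything, with almost no force on the wrist.

The only disagreements were 1–3 mm differences between the two cameras' estimates, mostly within the stated calibration error. I regripped the bottle and can slightly higher than planned, and neither slipped.

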